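# Gauge two mill bushings and lock the good one under the snap catch

### The job

Two steel spindle bushings of the coffee mill are to be checked on the gauge stand. Press the tail of the stand's rocking catch so that it snaps open, slide the bushing that fits over the gauge pin fully down onto the base, and put the other one, which is too tight, on the plate. When both are sorted, push the nose of the catch back past its centre so that it snaps shut over the bushing on the pin; leave the plate, sand timer, kitchen timer and small cup where they stand.

Things in the scene. Friction and masses are not known exactly. Their poses are not given: they have to be found in the camera images.
- stand: Fixed grey gauge stand. Origin: under the pin axis, on the counter. Base 64 mm (x) by 186 mm (y, from -32 to +154), its top 12 mm above the counter. A vertical steel pin, 20 mm in diameter with a tapered tip, stands at the origin and ends 52 mm above the counter. Two cheeks at y = 75 to 105 mm carry the rocking catch; its pivot axis is along the stand's x axis, at y = 90 mm, z = 28 mm.
- pin_top (a point): Centre of the tip of the gauge pin, 40 mm above the base's top.
- pin_foot (a point): Point on the pin axis at the height of the base's top, where a fully seated bushing stands.
- catch (a joint): Over-centre catch, a two-armed steel lever 14 mm wide. 0 = shut: its nose ends 8 mm short of the pin axis, underside 62 mm above the counter, blocking the pin. 0.628 rad = open: nose up and back, 40 mm from the pin axis. A spring drives it to the nearer end (centre 0.314). Starts shut. Needs 4 N on the tail pad; on the nose pad 3 N along its circle or 6 N straight down, fading to the centre.
- tail_pad (a point): Centre of the top of the 28 x 26 mm black rubber pad on the catch's tail, on the side away from the pin. Pressing it down about 16 mm makes the catch snap open. Shut it lies at stand y = 132 mm, z = 67 mm; open at about y = 147 mm, z = 35 mm. The point's frame turns with the catch.
- nose_pad (a point): Centre of the top of the 28 x 24 mm black rubber pad on the catch's nose, above the pin side. Shut it lies at stand y = 20 mm, z = 79 mm; open at about y = 63 mm, z = 110 mm; at the centre at about y = 39 mm, z = 98 mm. It moves on a circle about the pivot. Pressing it down and towards the pin past the centre makes the catch snap shut.
- bush_wide_mid (a point): Centre (half-way up) of the bushing that fits the pin: a plain steel tube, 36 mm outside, 23 mm bore, 48 mm long, 0.16 kg, upright on the counter; z along its axis.
- bush_tight_mid (a point): Centre (half-way up) of the bushing that is too tight for the pin: a plain steel tube, 36 mm outside, 15 mm bore, 48 mm long, 0.2 kg, upright on the counter; z along its axis. The two stand in either of two places and differ in their bores alone.
- plate: Loose round cream saucer-like plate, 165 mm across, 18 mm high at the rim; origin under its centre. Its flat middle, 80 mm across, is 8 mm above the counter.
- sandglass: Loose bystander: wooden sand timer, 56 mm across, 108 mm high; origin under its centre.
- timer: Loose bystander: flat square kitchen timer, 62 mm, 18 mm high; origin under its centre.
- small_cup: Loose bystander: small cream cup with a handle, 59 x 83 x 52 mm; origin under its centre.
Mind the look-alikes: they are no part of the job. Leave any red look-alike of the part that bears bush_wide_mid alone.

How it is judged:
By the outcome, as a careful person would: the job done as asked, in the order asked, and still so for the second after the job is handed in, with the robot touching nothing.
It also fails if it takes over 72 s, if anything falls off the work surface, if the arm or the gripper's body presses on something with over 40 N, if the wrist force passes 120 N, or if a joint passes its speed limit or range.

### The arm

A 6-joint arm with a two-finger parallel gripper is mounted at the origin on a cart in front of the work surface, level with it; the furniture and walls round the work are solid. World frame = base frame: x ahead of the robot, y to its left, z up, the work surface at z = 0. Lengths are in m, angles in rad, forces in N, time in s.
With the tool pointing down it reaches from about 0.35 to 0.975 m from the base axis. Payload 4.9 kg.
Tool frame: the origin (TCP) lies at the very end of the fingers, on their centre line; the grasp point (between the pads) lies 19 mm behind it; z points along the fingers, x is the direction in which the jaws open and shut, and the axes are right-handed (so a half turn about z gives the same grasp; the last joint's range is limited). The gripper opens to 85 mm and grips with 20 to 120 N. Pads are 22 mm wide; open, the fingers measure 114 mm over their backs; the gripper's body (76 mm by 85 mm) begins 54 mm behind the grasp point. The pads swing forward as they close: fully open they stand 13 mm farther back than shut.
Start: joints at [1.175, 0.053, 1.613, -0, 1.476, -0.119], TCP at [0.171, 0.601, 0.231] pointing down, gripper open.
Joint ranges: [-3.01, 3.01], [-1.01, 2.22], [0.06, 2.58], [-1.02, 4.17], [0.09, 2.62], [-3.14, 3.14]. Speed limits (rad/s): [2.57, 2.57, 3.14, 3.14, 3.14, 3.14].

### API

Orientations are given as a unit quaternion [w, x, y, z].
In Python, from plant import * gives the robot as it stands.
- The arm moves only by the shell command python3 -m inch 'ROWS'. ROWS is text: rows parted by semicolons, each of 7 numbers parted by spaces: the shift along the tool's x, y, z in m, then the turn, a rotation vector about the tool's x, y, z in rad, then the closure, from 0 (fully open) to 1 (shut). A call has 1 to 10 rows; each row shifts and turns the commanded pose from where the row before left it, along the tool's axes as they then stand; what a row does not reach is not made up. A row lasts 1/12 s, in which the tool goes at most 41.7 mm and 7.16 degrees, less where a joint would pass 70% of its speed; a pose out of reach is approached as far as the arm can. A call with a gripper value outside its range is refused whole. The fingers move at their own pace and stop on an object; the grip force is fixed at half the most. Time passes only in rows, so rows that do not move let the fingers close. It gives the time, the measured TCP pose, the force and the opening at its end, in the units of the state.
- state(): the state, without advancing time (a new reading comes with each control period).
- grab_frame(name): name is "scene" or "side" or "wrist"; returns the picture (480x640x3 uint8, blue, green, red); there is no depth.
- camera_info(name): a dict with "vertical_fov" (degrees; the focal length in pixels is half the picture's height over the tangent of half this angle, whatever the lens; pixels are square), "cx", "cy" (the principal point, pixels), "origin" and "rotation" of the camera in the world. Camera axes: x right, y down, z forward; pixel columns grow to the right and rows downward; lengths in m; the calibration is good to about 2 mm. A picture is of the moment at which its call begins: read the wrist's pose just before it. camera_info takes no time and is no camera call; for the wrist camera it gives the pose at the moment of the call.
- job_done(): hands the job in, once; it reports no verdict.
The state is a dict: "time": time; "joint_pos": joint angles; "joint_vel": joint speeds; "joint_efforts": joint torques, N m; "tool_pos": TCP position; "tool_rot": TCP orientation; "contact_force": force on the tool from outside, world axes, zero at the start; "ft_torque": the same for the moment, N m; "gripper_width": opening from 0.0 (shut) to 1.0 (fully open).
Only numpy, scipy, OpenCV 4.12 (cv2) and the standard library are available. Lean on these libraries where they do the work, as an engineer would, in place of code of your own. Each camera call takes 0.05 s, during which the arm holds its last target.

## Working session

There is one attempt and no reset: what is moved stays moved. The work goes in short steps, Python scripts to look and compute and a shell command to move; the robot and the scene stay as the last step left them, time stands still between calls to the robot, and variables do not carry over. Pictures are saved under pics/ and viewed, and the job is handed in when it is done.

```bash
ls; mkdir -p pics; python3 - <<'E'
from plant import *
import cv2
print(state())
for n in ["scene","side","wrist"]:
    i=camera_info(n); print(n,i)
    cv2.imwrite(f"pics/{n}0.png",grab_frame(n))
E
```

```text
pics
{'time': 0.0, 'joint_pos': array([ 1.17498506e+00,  5.33869768e-02,  1.61428264e+00, -4.86152999e-07,
        1.47597328e+00, -1.19026675e-01]), 'joint_vel': array([ 0.00025922,  0.00132012, -0.00146793,  0.00076428, -0.00570919,
       -0.00190953]), 'joint_efforts': array([ 1.72710534e-04, -3.93683374e+01, -3.70178139e+01, -9.22297477e-05,
        7.12513283e-03, -2.86367538e-05]), 'tool_pos': array([0.17056854, 0.60063966, 0.23005112]), 'tool_rot': array([ 5.16654665e-04,  7.97891803e-01,  6.02799818e-01, -8.85407305e-04]), 'contact_force': array([ 0.13835236, -0.29679159,  0.08377539]), 'ft_torque': array([ 0.0254213 , -0.01584141, -0.05272925]), 'gripper_width': 0.9989964638693801}
scene {'vertical_fov': 42.45756122419173, 'cx': 323.0119161402653, 'cy': 247.2613314900361, 'origin': array([-0.28849268, -0.51851432,  0.8957392 ]), 'rotation': array([-0.36228316,  0.76996427, -0.47672907,  0.22053419])}
side {'vertical_fov': 56.638805281972054, 'cx': 317.4291555054254, 'cy': 234.00032629772645, 'origin': array([ 0.52713023, -0.87756572,  0.47794429]), 'rotation': array([-0.52851783,  0.84828919, -0.02188346,  0.02440222])}
wrist {'vertical_fov': 66.772044044169, 'cx': 322.88799348839285, 'cy': 237.49453187371566, 'origin': array([0.09672105, 0.62125976, 0.37267406]), 'rotation': array([0.12123097, 0.78851808, 0.5961215 , 0.09045131])}
```

View pics/scene0.png

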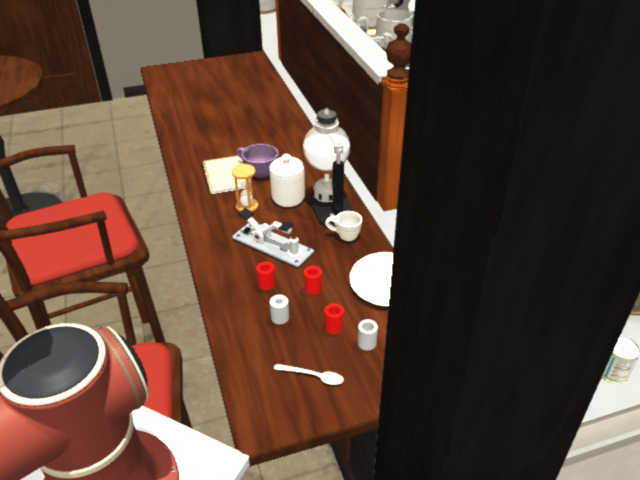

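View pics/side0.png

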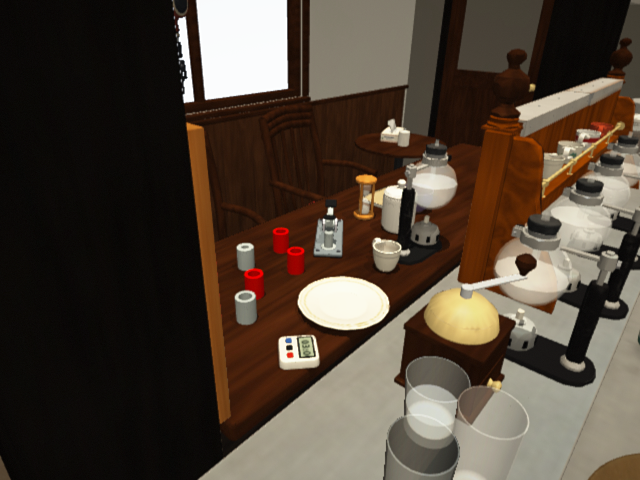

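View pics/wrist0.png

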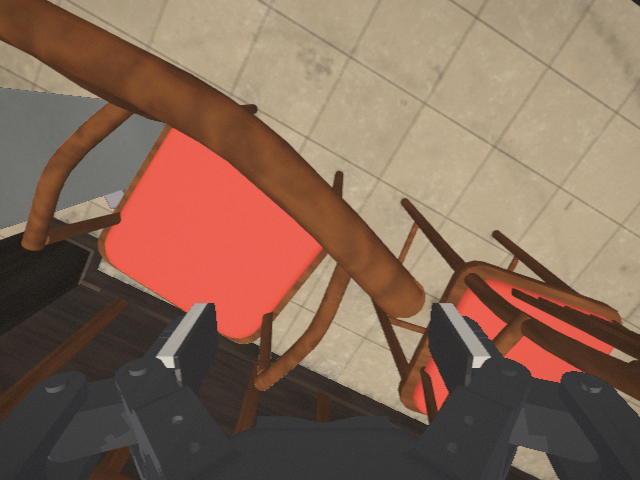

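The scene view shows the grey stand near (273,242), grey bushings near (279,310) and (368,335), three red look-alikes, and the plate near (385,278). The side view shows the same parts, plus the kitchen timer at (299,351).

```bash
cat > h.py <<'E'
from plant import *
import numpy as np, cv2
from scipy.spatial.transform import Rotation as R
def q2R(q): return R.from_quat(np.r_[q[1:],q[0]]).as_matrix()
def F(i): return 240/np.tan(np.radians(i["vertical_fov"]/2))
def ray(i,uv):
    d=np.array([(uv[0]-i["cx"])/F(i),(uv[1]-i["cy"])/F(i),1.]); return q2R(i["rotation"])@d
def plane(i,uv,z):
    d=ray(i,uv); o=np.array(i["origin"]); return o+d*(z-o[2])/d[2]
def proj(i,p):
    c=q2R(i["rotation"]).T@(np.array(p)-i["origin"]); return np.array([F(i)*c[0]/c[2]+i["cx"],F(i)*c[1]/c[2]+i["cy"]])
def tri(i1,a,i2,b):
    A=[];B=[]
    for i,u in((i1,a),(i2,b)):
        d=ray(i,u);d/=np.linalg.norm(d);P=np.eye(3)-np.outer(d,d);A.append(P);B.append(P@np.array(i["origin"]))
    return np.linalg.lstsq(np.vstack(A),np.hstack(B),rcond=None)[0]
E
python3 - <<'E'
from h import *
S=camera_info("scene");D=camera_info("side")
for uv in [(279,298),(368,323),(313,270),(266,266),(334,308)]: print("scene",uv,plane(S,uv,.048).round(3))
for uv in [(245,246),(246,294),(281,231),(296,251),(254,272)]: print("side",uv,plane(D,uv,.048).round(3))
print("stand corners scene",[plane(S,u,.012).round(3) for u in [(233,237),(248,221),(313,247),(302,264)]])
print("stand corners side",[plane(D,u,.012).round(3) for u in [(314,252),(341,253),(340,220),(320,220)]])
print("plate",plane(D,(344,302),.012),plane(S,(385,278),.015))
print("misc",plane(D,(366,215),0),plane(D,(299,362),0),plane(D,(387,265),0))
a=cv2.imread("pics/scene0.png")[190:400,200:440];cv2.imwrite("pics/c1.png",cv2.resize(a,None,fx=3,fy=2.8,interpolation=2))
a=cv2.imread("pics/side0.png")[180:350,210:420];cv2.imwrite("pics/c2.png",cv2.resize(a,None,fx=3.5,fy=3.5,interpolation=2))
E
```

```text
scene (279, 298) [ 0.442 -0.05   0.048]
scene (368, 323) [ 0.458 -0.233  0.048]
scene (313, 270) [ 0.544 -0.072  0.048]
scene (266, 266) [0.512 0.02  0.048]
scene (334, 308) [ 0.465 -0.159  0.048]
side (245, 246) [ 0.437 -0.055  0.048]
side (246, 294) [ 0.453 -0.232  0.048]
side (281, 231) [0.51  0.014 0.048]
side (296, 251) [ 0.542 -0.08   0.048]
side (254, 272) [ 0.462 -0.16   0.048]
stand corners scene [array([0.599, 0.162, 0.012]), array([0.665, 0.163, 0.012]), array([ 0.648, -0.018,  0.012]), array([ 0.586, -0.023,  0.012])]
stand corners side [array([ 0.582, -0.019,  0.012]), array([ 0.641, -0.025,  0.012]), array([0.658, 0.15 , 0.012]), array([0.607, 0.151, 0.012])]
plate [ 0.62606828 -0.21065751  0.012     ] [ 0.62128641 -0.20222291  0.015     ]
misc [0.73491903 0.20719885 0.        ] [ 0.54079599 -0.34988907  0.        ] [ 0.7371525  -0.05980429  0.        ]
```

View pics/c1.png

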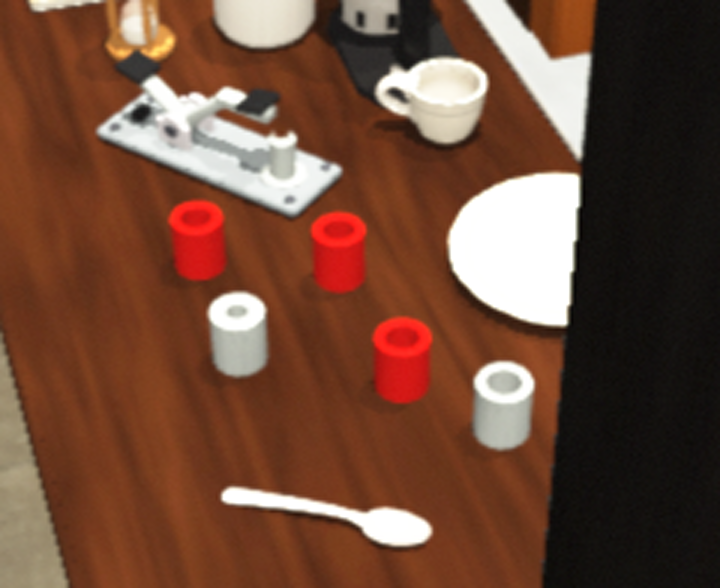

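View pics/c2.png

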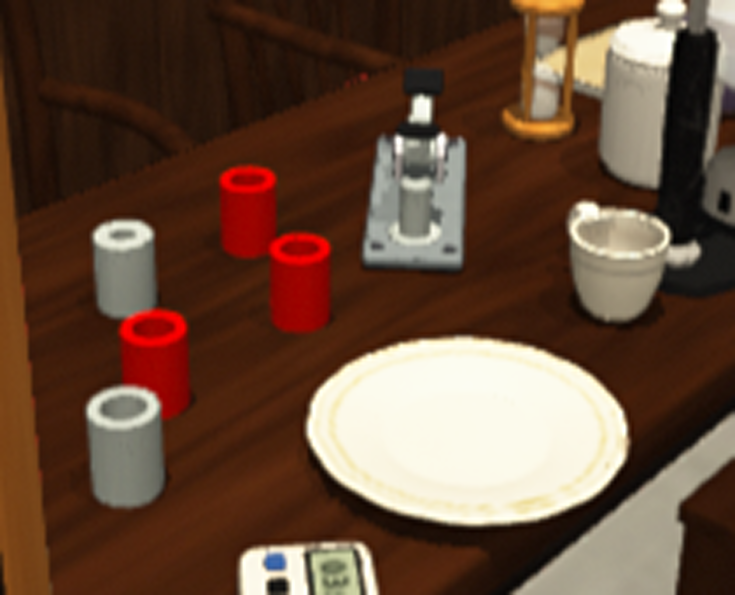

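The wide-bore bushing is the right-hand one, at about (0.456,-0.232). The tight one is at about (0.440,-0.052). The stand origin is near (0.617,0.011), with its y axis close to world +y. First I turn the tool, then travel to a viewpoint over the stand.

```bash
cat >> h.py <<'E'
def go(p,down_yaw=None,tilt=0):
    """print tool-frame shift to world p, and rotvec (tool) to target: x axis at yaw, leaned by tilt about tool x"""
    s=state();M=q2R(s["tool_rot"]);d=M.T@(np.array(p)-s["tool_pos"])
    print("t",round(s["time"],2),"pos",s["tool_pos"].round(4),"F",s["contact_force"].round(1),"w",round(s["gripper_width"],3));print("shift",d.round(4),"len",np.linalg.norm(d).round(3))
    if down_yaw is not None:
        c,n=np.cos(down_yaw),np.sin(down_yaw)
        T=np.array([[c,n,0],[n,-c,0],[0,0,-1.]])@R.from_rotvec([tilt,0,0]).as_matrix()
        r=R.from_matrix(M.T@T).as_rotvec();print("turn",r.round(4)); 
        print("shift after turn",(T.T@(np.array(p)-s["tool_pos"])).round(4))
E
python3 -m inch '0 0 -0.01 0 0 0.12 0;0 0 -0.01 0 0 0.12 0;0 0 -0.01 0 0 0.12 0;0 0 -0.01 0 0 0.12 0;0 0 -0.01 0 0 0.12 0;0 0 -0.01 0 0 0.12 0;0 0 -0.01 0 0 0.12 0;0 0 0 0 0 0.12 0;0 0 0 0 0 0.12 0;0 0 0 0 0 0.12 0'
python3 -c "
from h import *
go([0.62,0.05,0.33],-0.1)"
```

```text
time: 0.98
tool_pos: [0.1708, 0.6011, 0.3012]
tool_rot: [0.0, 0.999, 0.044, -0.0]
contact_force: [-0.3, 0.9, -0.3]
gripper_width: 1.0
t 0.98 pos [0.1708 0.6011 0.3012] F [-0.3  0.9 -0.3] w 1.0
shift [ 0.399   0.5885 -0.0287] len 0.712
turn [2.000e-04 1.000e-04 1.881e-01]
shift after turn [ 0.502   0.5035 -0.0288]
```

```bash
python3 -m inch '0 0 0 0 0 0.094 0;0 0 0 0 0 0.094 0;0.027 0.027 -0.0018 0 0 0 0;0.027 0.027 -0.0018 0 0 0 0;0.027 0.027 -0.0018 0 0 0 0;0.027 0.027 -0.0018 0 0 0 0;0.027 0.027 -0.0018 0 0 0 0;0.027 0.027 -0.0018 0 0 0 0;0.027 0.027 -0.0018 0 0 0 0;0.027 0.027 -0.0018 0 0 0 0' | head -2
python3 -m inch '0.027 0.027 -0.0018 0 0 0 0;0.027 0.027 -0.0018 0 0 0 0;0.027 0.027 -0.0018 0 0 0 0;0.027 0.027 -0.0018 0 0 0 0;0.027 0.027 -0.0018 0 0 0 0;0.027 0.027 -0.0018 0 0 0 0;0.027 0.027 -0.0018 0 0 0 0;0.027 0.027 -0.0018 0 0 0 0;0.027 0.027 -0.0018 0 0 0 0;0 0 0 0 0 0 0'
python3 -c "
from h import *
go([0.62,0.05,0.33],-0.1)
import pickle
i=camera_info('wrist');f=grab_frame('wrist');cv2.imwrite('pics/w1.png',f);pickle.dump(i,open('w1.pkl','wb'));print(i['origin'])"
```

```text
time: 1.82
tool_pos: [0.3662, 0.3642, 0.3155]
time: 2.65
tool_pos: [0.5875, 0.0961, 0.3309]
tool_rot: [0.001, 0.999, -0.05, 0.0]
contact_force: [-0.7, 0.3, -0.8]
gripper_width: 1.001
t 2.65 pos [0.5875 0.0961 0.3309] F [-0.7  0.3 -0.8] w 1.001
shift [0.037  0.0426 0.001 ] len 0.056
turn [ 0.0023 -0.0001 -0.0002]
shift after turn [0.037  0.0426 0.0009]
[0.59463379 0.17184996 0.47323306]
```

View pics/w1.png

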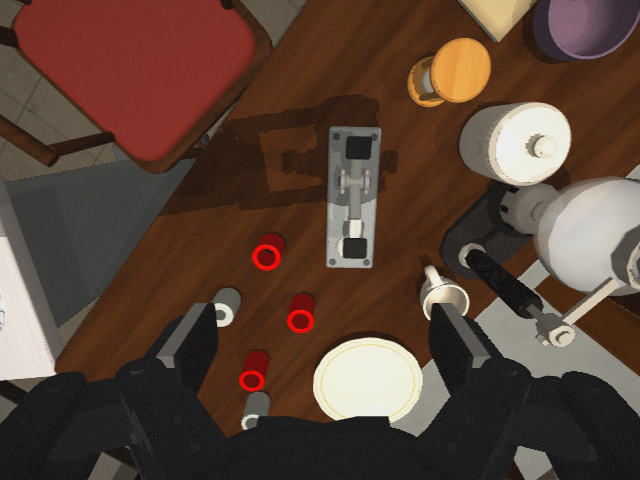

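The wrist view shows the whole stand at (355,197): nose pad at (354,248), tail pad at (358,147), base corners around (330,127), (381,129), (372,267) and (327,267). The plate is at (368,382) and the sand timer at (450,75).

```bash
python3 - <<'E'
from h import *
import pickle
f=cv2.imread('pics/w1.png');i=pickle.load(open('w1.pkl','rb'))
c=f[110:285,310:400];cv2.imwrite('pics/w1c.png',cv2.resize(c,None,fx=3.4,fy=3.4,interpolation=2))
hsv=cv2.cvtColor(f,cv2.COLOR_BGR2HSV)
m=((hsv[...,1]<60)&(hsv[...,2]>80)).astype(np.uint8)
m[:110]=0;m[285:]=0;m[:,:310]=0;m[:,400:]=0
m=cv2.morphologyEx(m,cv2.MORPH_CLOSE,np.ones((5,5)))
cs,_=cv2.findContours(m,0,1);k=max(cs,key=cv2.contourArea);h=cv2.convexHull(k)
a=cv2.approxPolyDP(h,5,True)[:,0];print(a)
P=[plane(i,u,.012)[:2] for u in a];print(np.round(P,4))
W=np.array([plane(i,u[0],.012)[:2] for u in h],np.float32)*1000
r=cv2.minAreaRect(W);print("rect",r,cv2.boxPoints(r).round(1))
# plate
m=((hsv[...,1]<70)&(hsv[...,2]>190)).astype(np.uint8);m[:330]=0;m[:,:305]=0;m[:,430:]=0
cs,_=cv2.findContours(m,0,1);k=max(cs,key=cv2.contourArea)
W=np.array([plane(i,u[0],.017)[:2] for u in k],np.float32)*1000
print("plate",cv2.minEnclosingCircle(W))
# other points
b=(hsv[...,2]<45).astype(np.uint8);b[:110]=0;b[280:]=0;b[:,:335]=0;b[:,374:]=0
n,l,s,ce=cv2.connectedComponentsWithStats(b)
for q in range(1,n):
  if s[q,4]>80: print(s[q],ce[q],[plane(i,ce[q],z).round(4) for z in (.067,.079)])
E
```

```text
[[331 127]
 [381 130]
 [371 267]
 [326 265]]
[[ 0.6041  0.1656]
 [ 0.6643  0.1561]
 [ 0.6414 -0.0217]
 [ 0.5807 -0.0126]]
rect ((622.07421875, 72.25225830078125), (184.07945251464844, 63.81722640991211), 83.0616683959961) [[579.3 -15.3]
 [642.6 -23. ]
 [664.9 159.8]
 [601.5 167.5]]
plate ((624.194580078125, -209.09059143066406), 82.72088623046875)
[346 136  26  23 536] [358.19589552 147.40485075] [array([0.6304, 0.1423, 0.067 ]), array([0.6293, 0.1432, 0.079 ])]
```

View pics/w1c.png

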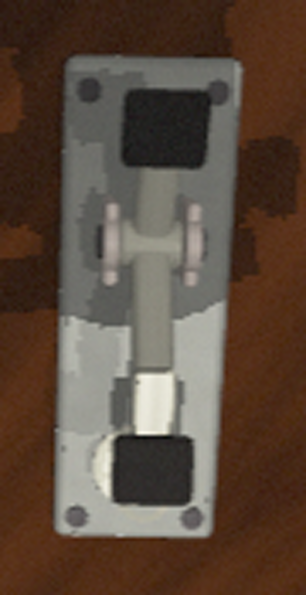

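```bash
python3 -c "
from h import *
go([0.6312,0.1455,0.10],-0.128)"
```

```text
t 2.7 pos [0.586  0.0984 0.3309] F [-1.  -0.2  0.2] w 0.999
shift [ 0.0407 -0.0515  0.2308] len 0.24
turn [0.0005 0.0014 0.0294]
shift after turn [ 0.0388 -0.0525  0.2309]
```

```bash
python3 -m inch '0 0 0 0 0 0.029 1;0.0065 -0.0088 0.03 0 0 0 1;0.0065 -0.0088 0.03 0 0 0 1;0.0065 -0.0088 0.03 0 0 0 1;0.0065 -0.0088 0.03 0 0 0 1;0.0065 -0.0088 0.03 0 0 0 1;0.0065 -0.0088 0.03 0 0 0 1;0 0 0.03 0 0 0 1;0 0 0 0 0 0 1;0 0 0 0 0 0 1'
python3 -c "
from h import *
go([0.6312,0.1455,0.10],-0.128)
i=camera_info('wrist');f=grab_frame('wrist');cv2.imwrite('pics/w2.png',f)"
```

```text
time: 3.53
tool_pos: [0.6277, 0.1493, 0.1196]
tool_rot: [0.0, 0.998, -0.061, -0.003]
contact_force: [-0.2, 1.0, 0.4]
gripper_width: 0.001
t 3.53 pos [0.6277 0.1493 0.1196] F [-0.2  1.   0.4] w 0.001
shift [0.0041 0.0034 0.0196] len 0.02
turn [0.0012 0.0053 0.006 ]
shift after turn [0.004  0.0034 0.0196]
```

View pics/w2.png

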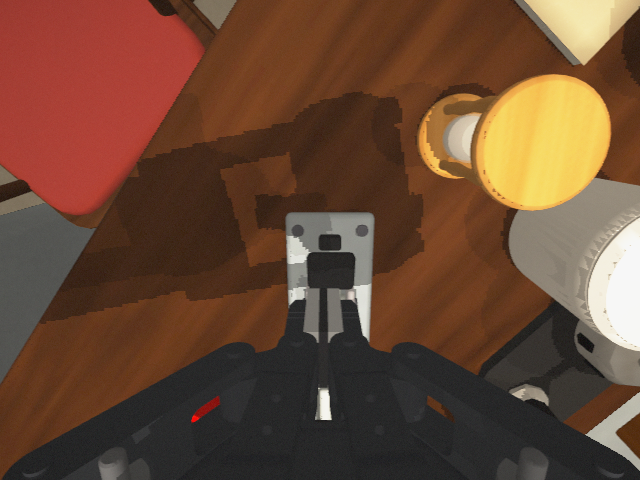

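The closed fingertips are above the tail pad (331,270), and the sand timer is well clear. I press next.

```bash
python3 -m inch '0.004 0.003 0.015 0 0 0 1;0 0 0.015 0 0 0 1;0 0 0.012 0 0 0 1;0 0 0.006 0 0 0 1;0 0 0.006 0 0 0 1;0 0 0.006 0 0 0 1;0 0 0.006 0 0 0 1;0 0 0.006 0 0 0 1;0 0 0.003 0 0 0 1;0 0 0 0 0 0 1'
python3 -c "
from h import *
go([0.6312,0.1455,0.045],-0.128)
f=grab_frame('side');f=f[180:350,210:420];cv2.imwrite('pics/s2.png',cv2.resize(f,None,fx=3.5,fy=3.5,interpolation=2))"
```

```text
time: 4.42
tool_pos: [0.6323, 0.1449, 0.0451]
tool_rot: [0.001, 0.998, -0.061, -0.001]
contact_force: [-0.8, -0.3, -0.5]
gripper_width: 0.004
t 4.42 pos [0.6323 0.1449 0.0451] F [-0.8 -0.3 -0.5] w 0.004
shift [-0.0012 -0.0005  0.0002] len 0.001
turn [0.0012 0.0026 0.0051]
shift after turn [-0.0012 -0.0005  0.0001]
```

View pics/s2.png

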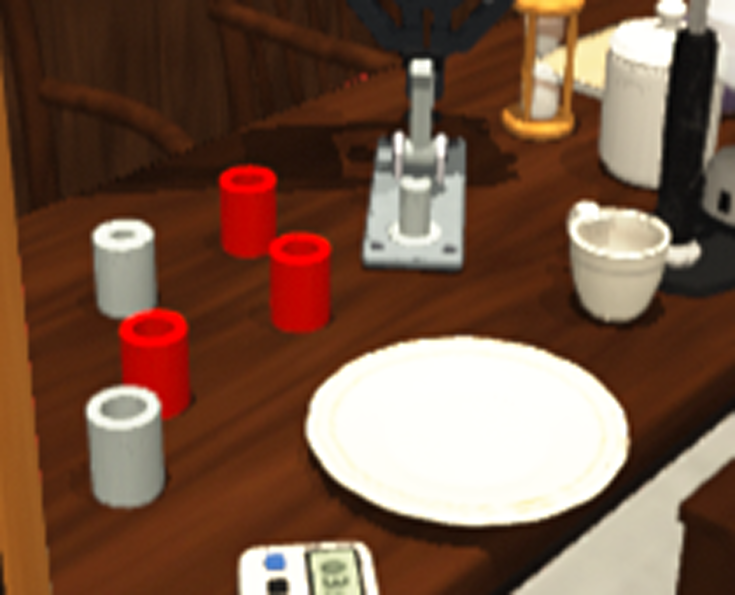

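The catch has snapped open (nose up at (422,70) in the crop) and there is no residual force. I go up and over the pin with open fingers to measure it.

```bash
python3 -m inch '0 0 -0.04 0 0 0 1;0 0 -0.04 0 0 0 1;0 0 -0.04 0 0 0 1;0 0 -0.03 0 0 0 1;0 0.033 0 0 0 0.005 0;0 0.033 0 0 0 0 0;0 0.033 0 0 0 0 0;0 0.033 0 0 0 0 0;0 0 0 0 0 0 0;0 0 0 0 0 0 0'
python3 -c "
from h import *
import pickle
go([0.6144,0.0118,0.2],-0.128)
i=camera_info('wrist');f=grab_frame('wrist');cv2.imwrite('pics/w3.png',f);pickle.dump(i,open('w3.pkl','wb'))"
```

```text
time: 5.3
tool_pos: [0.6166, 0.0128, 0.1971]
tool_rot: [-0.0, 0.998, -0.065, 0.0]
contact_force: [0.1, 0.2, 0.1]
gripper_width: 0.846
t 5.3 pos [0.6166 0.0128 0.1971] F [0.1 0.2 0.1] w 0.846
shift [-0.0021  0.0013 -0.0029] len 0.004
turn [-0.0001 -0.0002 -0.003 ]
shift after turn [-0.0021  0.0013 -0.0029]
```

View pics/w3.png

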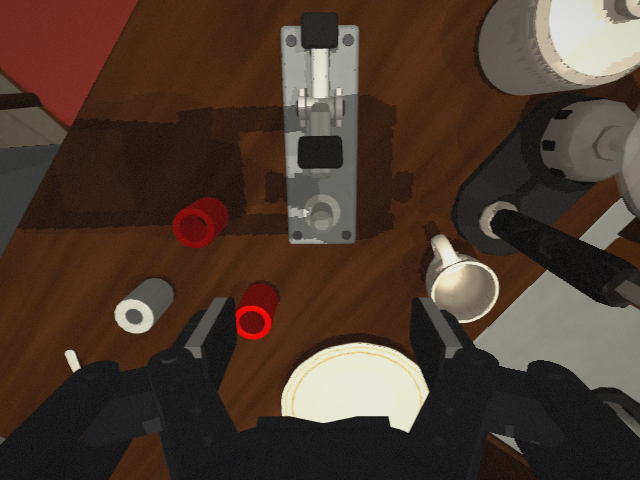

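The pin is at about (321,210), the base front edge at y≈242, and the nose pad is open at (320,152).

```bash
python3 - <<'E'
from h import *
f=cv2.imread('pics/w3.png')
c=f[185:250,280:365].astype(float)*1.4
cv2.imwrite('pics/w3c.png',cv2.resize(np.clip(c,0,255).astype(np.uint8),None,fx=8,fy=8,interpolation=cv2.INTER_CUBIC))
E
```

```text
(no output)
```

View pics/w3c.png

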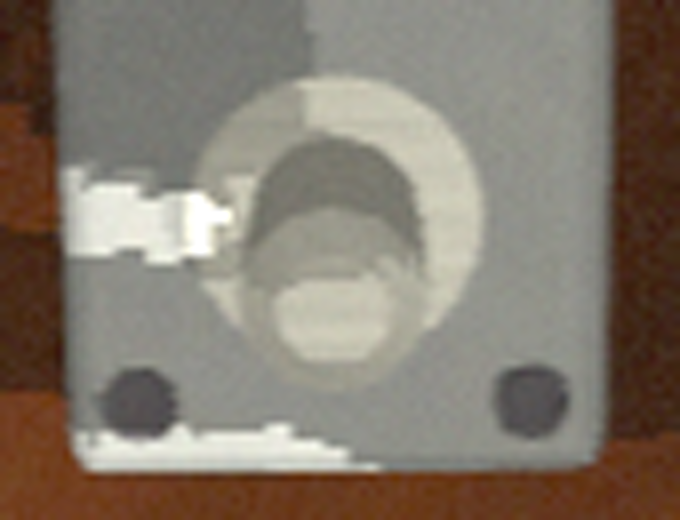

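```bash
python3 - <<'E'
from h import *
import pickle
i=pickle.load(open('w3.pkl','rb'))
px=lambda x,y:((x-3.5)/8+280,(y-3.5)/8+185)
print("ring",plane(i,px(341,209),.0125));print("tip",plane(i,px(334,318),.052))
a,b=plane(i,px(70,470),.012),plane(i,px(605,466),.012);print(a,b,np.arctan2(*(b-a)[[1,0]]))
cs=plane(i,px(140,402),.012),plane(i,px(532,401),.012);print(cs,np.arctan2(*(cs[1]-cs[0])[[1,0]]))
u1=(291,41);u2=(348,41);print([plane(i,u,.012) for u in (u1,u2)])
# bushings from earlier w1? tight top here
print("tight top",plane(i,(134,317),.048),"red",plane(i,(254,321),.048),plane(i,(194,230),.048))
f=cv2.imread('pics/w3.png');hsv=cv2.cvtColor(f,cv2.COLOR_BGR2HSV)
S=camera_info("scene");D=camera_info("side")
for n,cam in(("scene0",S),("side0",D)):
    f=cv2.imread(f'pics/{n}.png')
    print(n,"wide",)
    for p in ((.4555,-.2325,.048),(.440,-.052,.048)): print(proj(cam,p).round(1))
E
```

```text
ring [0.61568919 0.01208411 0.0125    ]
tip [0.61474262 0.01002199 0.052     ]
[ 0.57971703 -0.01522995  0.012     ] [ 0.6425794  -0.02299995  0.012     ] -0.12297969012471419
(array([ 0.58920788, -0.00798823,  0.012     ]), array([ 0.63490788, -0.01387784,  0.012     ])) -0.1281690346532968
[array([0.60907796, 0.1541812 , 0.012     ]), array([0.65464678, 0.14819965, 0.012     ])]
tight top [ 0.43602579 -0.05477276  0.048     ] red [ 0.54235685 -0.07288449  0.048     ] [0.50873987 0.01790962 0.048     ]
scene0 wide
[367.4 323.9]
[279.1 299. ]
side0 wide
[247.4 294. ]
[246.6 245.3]
```

```bash
python3 - <<'E'
from h import *
D=camera_info("side")
print("post",plane(D,(228,418),0),"counter corner",plane(D,(222,440),0))
go([0.4555,-0.226,0.20],-0.128,0.35)
E
```

```text
post [ 0.4446964  -0.45148661  0.        ] counter corner [ 4.41185752e-01 -4.85225304e-01  5.55111512e-17]
t 5.35 pos [0.6167 0.014  0.197 ] F [-0.3  0.5  0.4] w 0.927
shift [-0.129   0.2587 -0.0031] len 0.289
turn [ 0.3497 -0.0004 -0.0013]
shift after turn [-0.1293  0.2419 -0.0915]
```

```bash
python3 -m inch '-0.017 0.032 0 0 0 0 0;-0.016 0.032 0 0 0 0 0;-0.016 0.032 0 0 0 0 0;-0.016 0.032 0 0 0 0 0;-0.016 0.032 0 0 0 0 0;-0.016 0.033 0 0 0 0 0;-0.016 0.033 0 0 0 0 0;-0.016 0.033 -0.003 0 0 0 0;0 0 0 0 0 0 0;0 0 0 0 0 0 0'
python3 -c "
from h import *
import pickle
go([0.4555,-0.226,0.2],-0.128,.35)
i=camera_info('wrist');f=grab_frame('wrist');cv2.imwrite('pics/w4.png',f);pickle.dump(i,open('w4.pkl','wb'))"
```

```text
time: 6.18
tool_pos: [0.4558, -0.2264, 0.2003]
tool_rot: [-0.0, 0.998, -0.065, 0.0]
contact_force: [0.8, -0.7, -0.1]
gripper_width: 0.997
t 6.18 pos [ 0.4558 -0.2264  0.2003] F [ 0.8 -0.7 -0.1] w 0.997
shift [-0.0003 -0.0004  0.0003] len 0.001
turn [ 0.3499 -0.0012 -0.0017]
shift after turn [-0.0003 -0.0003  0.0004]
```

View pics/w4.png

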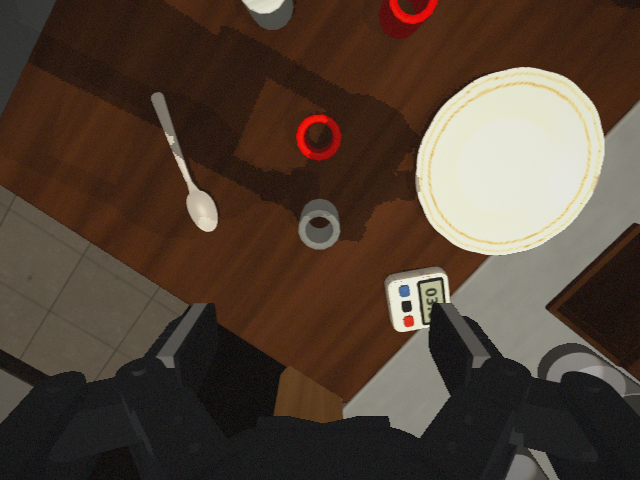

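The wide-bore bushing has its top at about (319,230) with a large bore. The red one is at (319,137), the plate at (510,160) and the kitchen timer at (418,299).

```bash
python3 - <<'E'
from h import *
import pickle
f=cv2.imread('pics/w4.png');i=pickle.load(open('w4.pkl','rb'))
cv2.imwrite('pics/w4c.png',cv2.resize(f[185:260,285:355],None,fx=7,fy=7,interpolation=cv2.INTER_CUBIC))
hsv=cv2.cvtColor(f,cv2.COLOR_BGR2HSV)
m=((hsv[...,1]<80)&(hsv[...,2]>150)).astype(np.uint8);m[:60]=0;m[262:]=0;m[:,:405]=0;m[:,612:]=0
cs,_=cv2.findContours(m,0,1);k=max(cs,key=cv2.contourArea)
W=np.array([plane(i,u[0],.017)[:2] for u in k],np.float32)*1000
print("plate",cv2.minEnclosingCircle(W))
E
```

```text
plate ((623.3225708007812, -213.0670928955078), 85.10433959960938)
```

View pics/w4c.png

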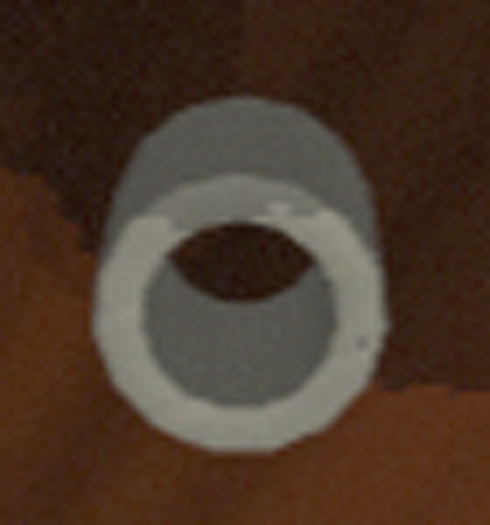

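```bash
python3 - <<'E'
from h import *
import pickle
i=pickle.load(open('w4.pkl','rb'))
p=plane(i,(319,229.3),.048);print(p)
g=np.array([p[0],p[1],.034]); th=.35
yd=np.array([.127,.992,0]);z=np.array([0,0,-1])*np.cos(th)+yd*np.sin(th)
t=g+.019*z;print("TCP",t)
go(t+[0,0,.09],-0.128,th)
E
```

```text
[ 0.45123449 -0.23523023  0.048     ]
TCP [ 0.4520619  -0.22876729  0.01615192]
t 6.23 pos [ 0.4563 -0.2255  0.2001] F [ 0.4 -0.  -0.5] w 1.002
shift [-0.0038  0.0038  0.094 ] len 0.094
turn [ 3.495e-01 -6.000e-04  1.000e-04]
shift after turn [-0.0037  0.0357  0.087 ]
```

```bash
python3 -m inch '0 0 0 0.117 0 0 0;0 0 0 0.117 0 0 0;0 0 0 0.116 0 0 0;-0.0013 0.012 0.029 0 0 0 0;-0.0013 0.012 0.029 0 0 0 0;-0.0013 0.012 0.029 0 0 0 0;0 0 0 0 0 0 0;0 0 0 0 0 0 0'
python3 -c "
from h import *
import pickle
go([0.4521,-.2288,.0162],-0.128,.35)
i=camera_info('wrist');f=grab_frame('wrist');cv2.imwrite('pics/w5.png',f);pickle.dump(i,open('w5.pkl','wb'))"
```

```text
time: 6.9
tool_pos: [0.4512, -0.227, 0.1043]
tool_rot: [-0.176, 0.982, -0.062, 0.009]
contact_force: [0.5, 0.5, 0.5]
gripper_width: 1.0
t 6.9 pos [ 0.4512 -0.227   0.1043] F [0.5 0.5 0.5] w 1.0
shift [0.0014 0.032  0.0821] len 0.088
turn [-0.0034  0.0045  0.001 ]
shift after turn [0.0011 0.0318 0.0822]
```

View pics/w5.png

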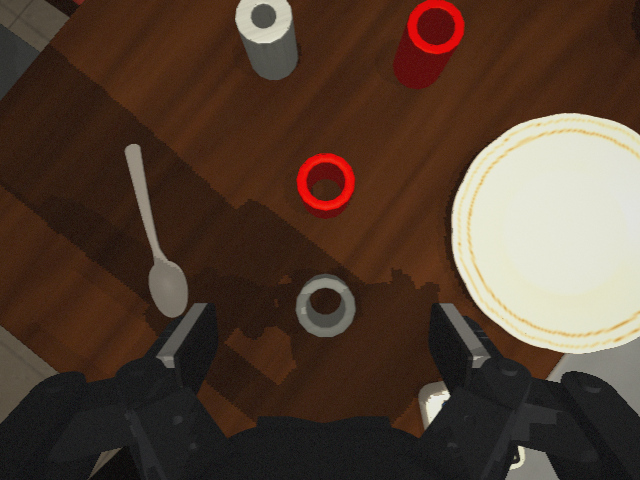

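The bushing at (326,305) is centred between the jaws (216 and 432). I descend and grip.

```bash
python3 -m inch '0.001 0.0107 0.0274 0 0 0 0;0 0.0107 0.0274 0 0 0 0;0 0.0107 0.0274 0 0 0 0;0 0 0 0 0 0 0;0 0 0 0 0 0 1;0 0 0 0 0 0 1;0 0 0 0 0 0 1;0 0 0 0 0 0 1;0 0 0 0 0 0 1;0 0 0 0 0 0 1'
python3 -c "
from h import *
import pickle
go([0.4521,-.2288,.0162],-0.128,.35)
i=camera_info('wrist');f=grab_frame('wrist');cv2.imwrite('pics/w6.png',f);pickle.dump(i,open('w6.pkl','wb'))"
```

```text
time: 7.78
tool_pos: [0.4537, -0.2329, 0.0204]
tool_rot: [-0.173, 0.983, -0.063, 0.013]
contact_force: [-0.8, -0.3, 6.7]
gripper_width: 0.401
t 7.78 pos [ 0.4537 -0.2329  0.0204] F [-0.8 -0.3  6.7] w 0.401
shift [-0.0021 -0.0022  0.0053] len 0.006
turn [ 0.0019 -0.0035  0.0012]
shift after turn [-0.0021 -0.0022  0.0053]
```

View pics/w6.png

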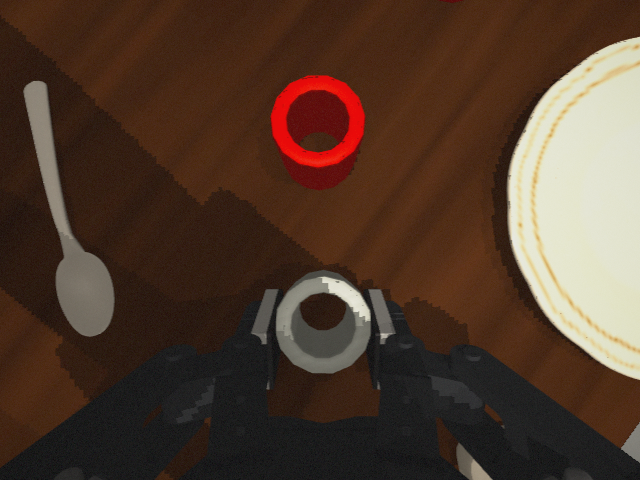

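The bushing is between the pads, ring centre at about (323,322). I measure its position in the tool frame and lift it.

```bash
python3 - <<'E'
from h import *
import pickle
i=pickle.load(open('w6.pkl','rb'));s=state();M=q2R(s["tool_rot"])
for uv in [(323,322),(323,320.5)]:
    p=plane(i,uv,.048);print(p, "tool",(M.T@(p-s["tool_pos"])).round(4))
E
python3 -m inch '0 -0.0017 -0.0047 0 0 0 1;0 -0.0034 -0.0094 0 0 0 1;0 -0.0034 -0.0094 0 0 0 1;0 -0.01 -0.028 0 0 0 1;0 -0.01 -0.028 0 0 0 1;0 0 0 0 0 0 1;0 0 0 0 0 0 1;0 0 0 0 0 0 1'
python3 -c "
from h import *
import pickle
go([0.4521,-.2288,.0162],-0.128,.35)
i=camera_info('wrist');f=grab_frame('wrist');cv2.imwrite('pics/w7.png',f);pickle.dump(i,open('w7.pkl','wb'))
f=grab_frame('side');cv2.imwrite('pics/s7.png',f)
f=grab_frame('scene');cv2.imwrite('pics/sc7.png',f[150:450,150:450])
"
```

```text
[ 0.45302912 -0.23486525  0.048     ] tool [-0.0003 -0.0075 -0.0266]
[ 0.45309728 -0.23433416  0.048     ] tool [-0.0003 -0.008  -0.0264]
time: 8.5
tool_pos: [0.4519, -0.232, 0.1022]
tool_rot: [-0.174, 0.983, -0.063, 0.011]
contact_force: [-1.3, -0.3, -1.0]
gripper_width: 0.404
t 8.5 pos [ 0.4519 -0.232   0.1022] F [-1.3 -0.3 -1. ] w 0.404
shift [-0.0002  0.0265  0.0819] len 0.086
turn [ 0.0005 -0.0001  0.0002]
shift after turn [-0.0002  0.0265  0.0819]
```

View pics/w7.png

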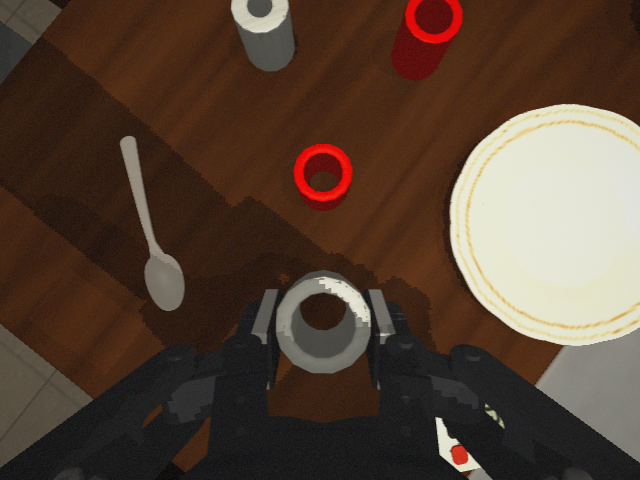

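View pics/s7.png

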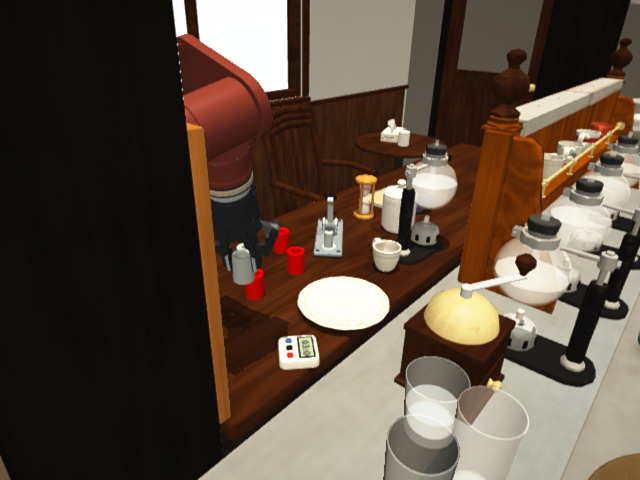

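The bushing is held upright; its ring has not moved in the image, and its top centre in the tool frame is about (0,-0.0077,-0.0265). Next I go to the hover over the pin.

```bash
cat >> h.py <<'E'
OFF=np.array([-0.0003,-0.0077,-0.0265])
def bush(xy,topz,off=None):
    o=OFF if off is None else off
    M=q2R(state()["tool_rot"]);return np.array([xy[0],xy[1],topz])-M@o
E
python3 - <<'E'
from h import *
go(bush((.6160,.011),.048+.064),-.128,.35)
E
```

```text
t 8.65 pos [ 0.4512 -0.2313  0.1006] F [-0.4 -0.3 -1.1] w 0.398
shift [ 0.1328 -0.2417  0.1055] len 0.295
turn [-0.0017  0.0023 -0.0009]
shift after turn [ 0.1328 -0.2417  0.1054]
```

```bash
python3 -m inch '0.0148 -0.0287 0.0065 0 0 0 1;0.0148 -0.0287 0.0065 0 0 0 1;0.0148 -0.0287 0.0065 0 0 0 1;0.0148 -0.0287 0.0065 0 0 0 1;0.0148 -0.0287 0.0065 0 0 0 1;0.0148 -0.0287 0.0065 0 0 0 1;0.0148 -0.0287 0.0065 0 0 0 1;0.0148 -0.0287 0.0065 0 0 0 1;0.0144 -0.0287 0.0065 0 0 0 1;0 0 0 0 0 0 1'
python3 -m inch '0 0 0 0 0 0 1;0 0 0 0 0 0 1'
cat > look.py <<'E'
from h import *
import pickle,sys
n=sys.argv[1]
go(bush((.6160,.011),.048+.064),-.128,.35)
i=camera_info('wrist');f=grab_frame('wrist');cv2.imwrite(f'pics/w{n}.png',f);pickle.dump(i,open(f'w{n}.pkl','wb'))
a=grab_frame('side')[170:270,270:390];b=grab_frame('scene')[190:280,215:335]
o=np.vstack([cv2.resize(a,(720,600),interpolation=2)]);cv2.imwrite(f'pics/sd{n}.png',o)
cv2.imwrite(f'pics/sc{n}.png',cv2.resize(b,(720,540),interpolation=2))
E
python3 look.py 8
```

```text
time: 9.48
tool_pos: [0.6188, 0.016, 0.1356]
tool_rot: [-0.175, 0.983, -0.061, 0.011]
contact_force: [0.4, -0.6, -1.7]
gripper_width: 0.397
time: 9.65
tool_pos: [0.6163, 0.0116, 0.1341]
tool_rot: [-0.174, 0.983, -0.063, 0.01]
contact_force: [-0.2, -0.2, -1.0]
gripper_width: 0.401
t 9.65 pos [0.6163 0.0116 0.1341] F [-0.2 -0.2 -1. ] w 0.401
shift [0.0001 0.0158 0.0471] len 0.05
turn [ 0.0002  0.0029 -0.0005]
shift after turn [-0.      0.0159  0.0471]
```

View pics/w8.png

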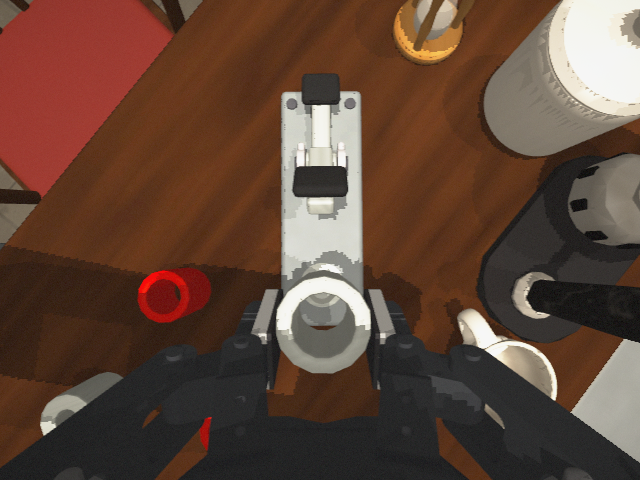

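View pics/sd8.png

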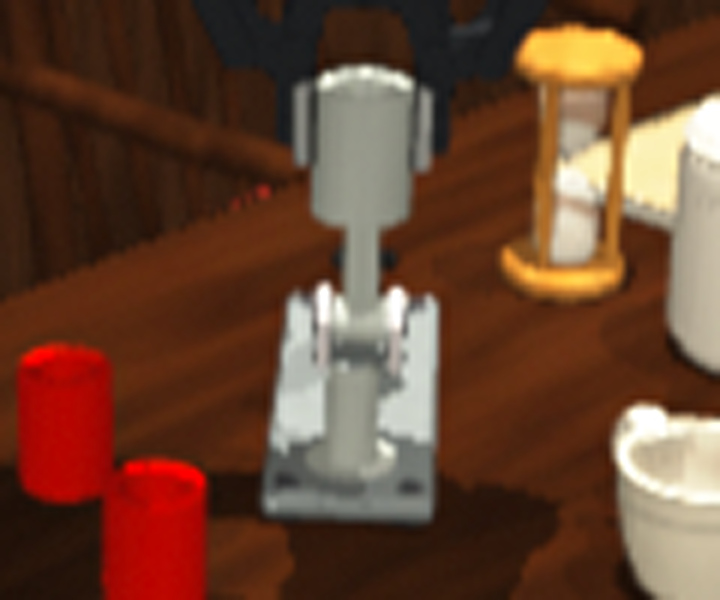

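View pics/sc8.png

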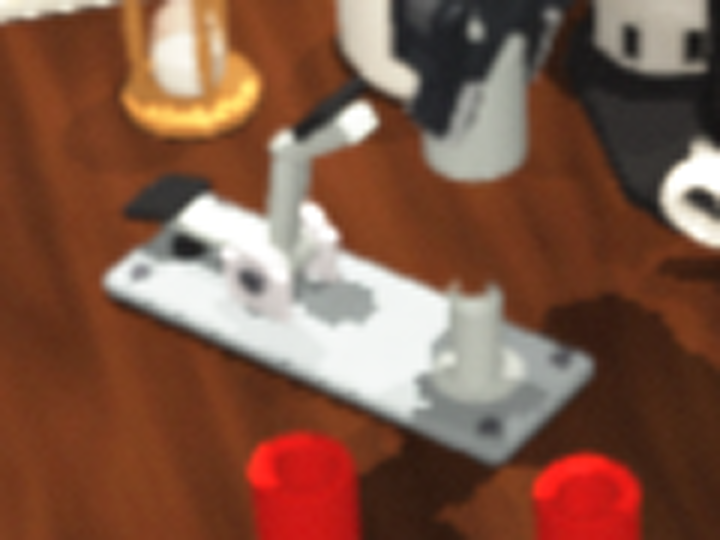

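Side crop: bushing axis at about x=360, pin at about 353. Scene crop: bushing bottom centre at about 474, pin at about 477. I compare these with the projection of a vertical line.

```bash
cat > al.py <<'E'
from h import *
def solve(b_side,b_z1,p_side,p_z1,b_sc,b_z2,p_sc,p_z2,P=(.6155,.011)):
    # find pin xy from pixel columns, and bushing xy, each with 2 columns
    from scipy.optimize import fsolve
    S=camera_info("scene");D=camera_info("side")
    def f(us,zs,uc,zc): return fsolve(lambda q:[proj(D,(q[0],q[1],zs))[0]-us,proj(S,(q[0],q[1],zc))[0]-uc],P)
    b=f(b_side,b_z1,b_sc,b_z2);p=f(p_side,p_z1,p_sc,p_z2)
    print("bush",b.round(4),"pin",p.round(4),"pin-bush",(p-b).round(4))
E
python3 - <<'E'
from al import *
c=lambda x,o:o+(x-2.5)/6
# bushing bottom z ~ .134-.0205
solve(c(360.5,270),.122,c(353,270),.035,c(474,215),.1135,c(477,215),.035)
s=state();M=q2R(s["tool_rot"]);print("bush by tool",s["tool_pos"]+M@OFF)
E
python3 - <<'E'
import cv2
a=cv2.imread('pics/w8.png')[255:385,255:390]
cv2.imwrite('pics/w8c.png',cv2.resize(a,None,fx=5.5,fy=4.5,interpolation=2))
E
```

```text
bush [0.6159 0.0095] pin [0.616  0.0115] pin-bush [0.    0.002]
bush by tool [0.61601856 0.00878197 0.16233591]
```

View pics/w8c.png

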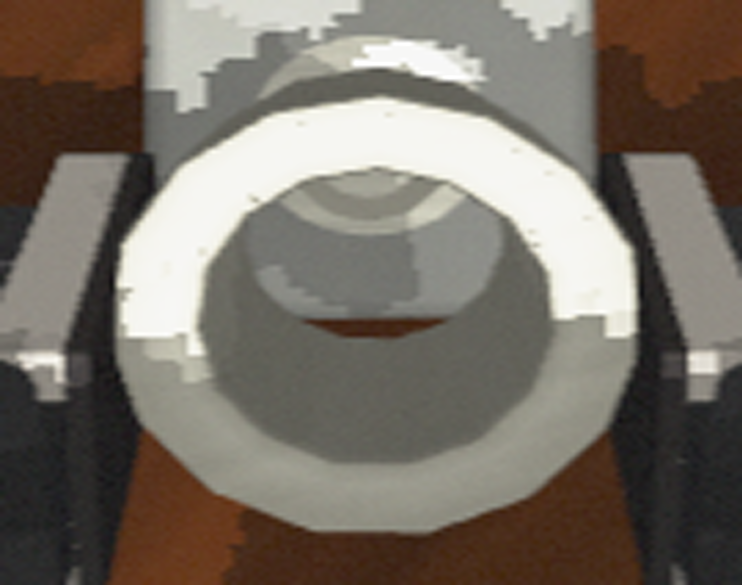

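The three views agree: x is aligned and the pin is about 2 mm further in +y. I lower to just above the tip and check through the bore.

```bash
python3 -c "
from h import *
go(bush((.6160,.0112),.048+.057),-.128,.35)"
```

```text
t 9.8 pos [0.6165 0.0106 0.1348] F [-0.7 -0.5 -1.5] w 0.403
shift [-0.0002  0.0174  0.0547] len 0.057
turn [ 0.      0.0011 -0.0019]
shift after turn [-0.0003  0.0174  0.0547]
```

```bash
python3 -m inch '0 0.006 0.018 0 0 0 1;0 0.006 0.018 0 0 0 1;0 0.0054 0.0187 0 0 0 1;0 0 0 0 0 0 1;0 0 0 0 0 0 1;0 0 0 0 0 0 1;0 0 0 0 0 0 1'
python3 look.py 9
python3 - <<'E'
from h import *
s=state();M=q2R(s["tool_rot"]);print("bush by tool",s["tool_pos"]+M@OFF)
a=cv2.imread('pics/w9.png')[255:385,255:390]
cv2.imwrite('pics/w9c.png',cv2.resize(a,None,fx=5.5,fy=4.5,interpolation=2))
E
```

```text
time: 10.38
tool_pos: [0.6187, 0.0132, 0.0802]
tool_rot: [-0.174, 0.983, -0.063, 0.013]
contact_force: [0.3, -0.2, -2.6]
gripper_width: 0.4
t 10.38 pos [0.6187 0.0132 0.0802] F [ 0.3 -0.2 -2.6] w 0.4
shift [-0.002  -0.0008 -0.0043] len 0.005
turn [ 0.0002 -0.0029  0.0003]
shift after turn [-0.002  -0.0008 -0.0043]
bush by tool [0.61790924 0.01177711 0.10734372]
```

View pics/w9c.png

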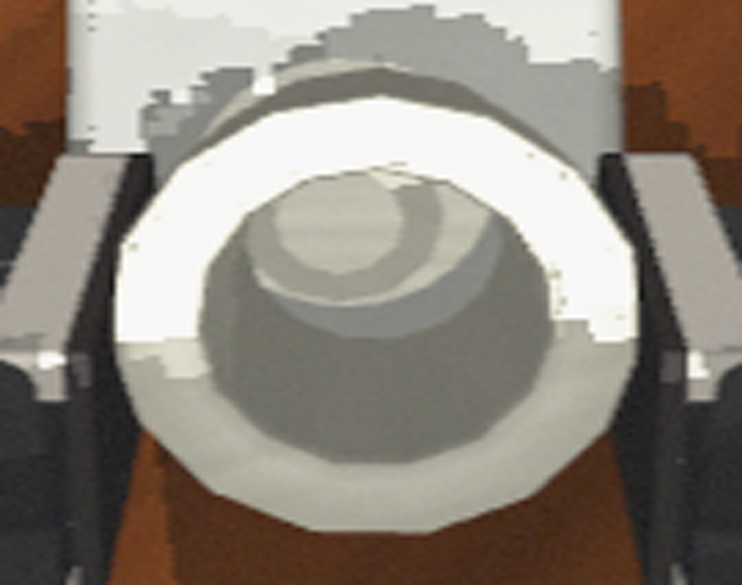

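View pics/sd9.png

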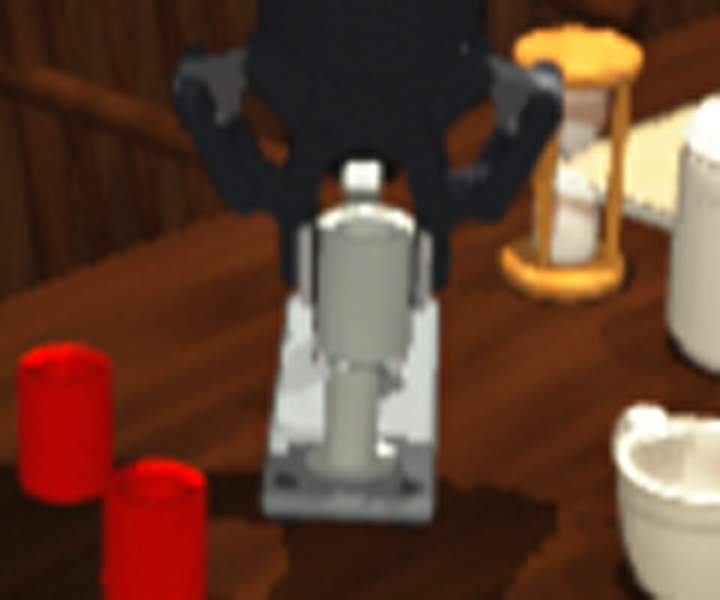

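View pics/sc9.png

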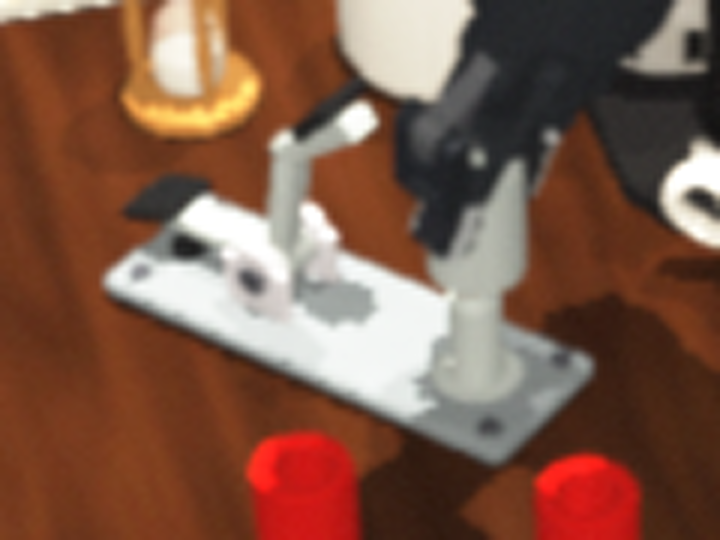

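Through the bore, the pin tip is centred in y but sits about 2.5–3 mm to the left (tool -x). I correct this and re-look.

```bash
python3 -m inch '-0.0025 0 0 0 0 0 1;0 0 0 0 0 0 1;0 0 0 0 0 0 1;0 0 0 0 0 0 1'
python3 - <<'E'
from h import *
f=grab_frame('wrist')
s=state();M=q2R(s["tool_rot"]);print("bush by tool",s["tool_pos"]+M@OFF)
a=f[255:385,255:390]
cv2.imwrite('pics/w10c.png',cv2.resize(a,None,fx=5.5,fy=4.5,interpolation=2))
E
```

```text
time: 10.87
tool_pos: [0.6151, 0.0143, 0.0784]
tool_rot: [-0.174, 0.983, -0.063, 0.011]
contact_force: [0.6, -0.4, -0.8]
gripper_width: 0.4
bush by tool [0.61460202 0.01248597 0.10590564]
```

View pics/w10c.png

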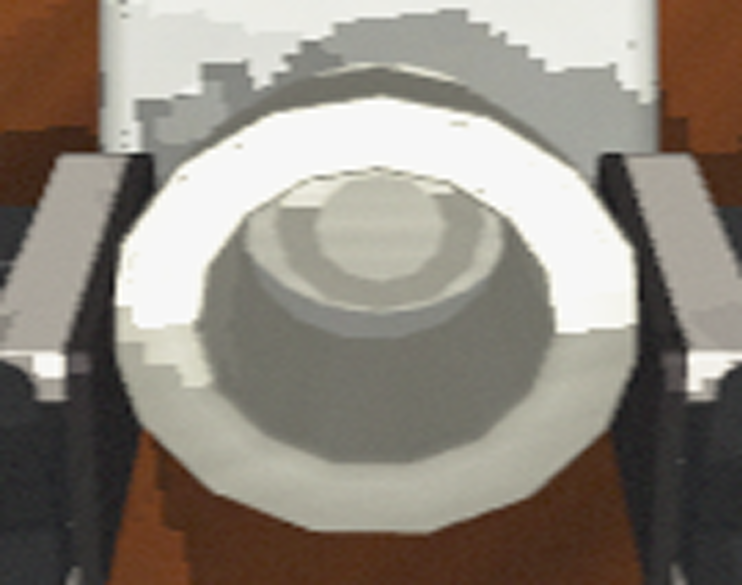

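It is now centred to about 1 mm. I lower onto the pin.

```bash
python3 -m inch '0.0005 0.0008 0 0 0 0 1;0 0.0017 0.0047 0 0 0 1;0 0.0017 0.0047 0 0 0 1;0 0.0017 0.0047 0 0 0 1;0 0.0017 0.0047 0 0 0 1;0 0 0 0 0 0 1;0 0 0 0 0 0 1'
python3 - <<'E'
from h import *
f=grab_frame('wrist')
s=state();M=q2R(s["tool_rot"]);print("bush by tool",s["tool_pos"]+M@OFF)
a=f[255:385,255:390]
cv2.imwrite('pics/w11c.png',cv2.resize(a,None,fx=5.5,fy=4.5,interpolation=2))
E
```

```text
time: 11.5
tool_pos: [0.615, 0.0136, 0.0572]
tool_rot: [-0.174, 0.983, -0.063, 0.01]
contact_force: [-0.3, -0.1, -1.0]
gripper_width: 0.4
bush by tool [0.61489759 0.0117229  0.08526151]
```

View pics/w11c.png

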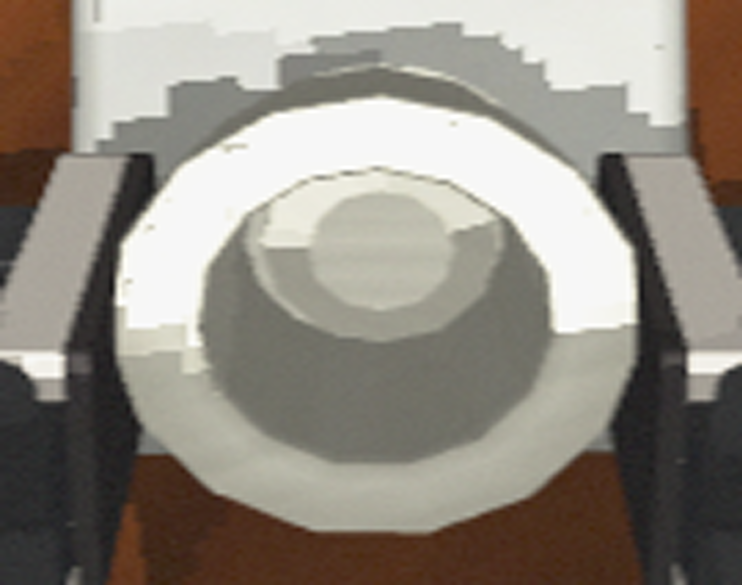

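The pin is inside the bore with no contact force, so I continue to seat it.

```bash
python3 -m inch '-0.0005 0.0017 0.0047 0 0 0 1;0 0.0017 0.0047 0 0 0 1;0 0.0017 0.0047 0 0 0 1;0 0.0014 0.0037 0 0 0 1;0 0 0 0 0 0 1;0 0 0 0 0 0 1'; python3 -m inch '0 0.0007 0.0019 0 0 0 1;0 0.0007 0.0019 0 0 0 1;0 0 0 0 0 0 1;0 0 0 0 0 0 1'
python3 - <<'E'
from h import *
s=state();M=q2R(s["tool_rot"]);print("bush by tool",s["tool_pos"]+M@OFF)
E
```

```text
time: 12.05
tool_pos: [0.6147, 0.0136, 0.0385]
tool_rot: [-0.174, 0.983, -0.063, 0.011]
contact_force: [-0.2, 0.2, -1.4]
gripper_width: 0.399
time: 12.38
tool_pos: [0.615, 0.0136, 0.035]
tool_rot: [-0.174, 0.983, -0.063, 0.011]
contact_force: [0.2, 0.9, -1.1]
gripper_width: 0.404
bush by tool [0.61450293 0.0117504  0.06254708]
```

```bash
python3 -m inch '0 0.0007 0.0019 0 0 0 1;0 0.0003 0.0009 0 0 0 1;0 0 0 0 0 0 1;0 0 0 0 0 0 1'
python3 - <<'E'
from h import *
s=state();M=q2R(s["tool_rot"]);print("bush by tool",s["tool_pos"]+M@OFF)
f=grab_frame('wrist');cv2.imwrite('pics/w12.png',f)
b=grab_frame('scene')[190:280,215:335]
cv2.imwrite('pics/sc12.png',cv2.resize(b,(720,540),interpolation=2))
E
```

```text
time: 12.72
tool_pos: [0.6153, 0.0135, 0.0325]
tool_rot: [-0.174, 0.983, -0.063, 0.011]
contact_force: [-1.3, 0.3, 1.7]
gripper_width: 0.404
bush by tool [0.6147122  0.01172374 0.06001821]
```

View pics/sc12.png

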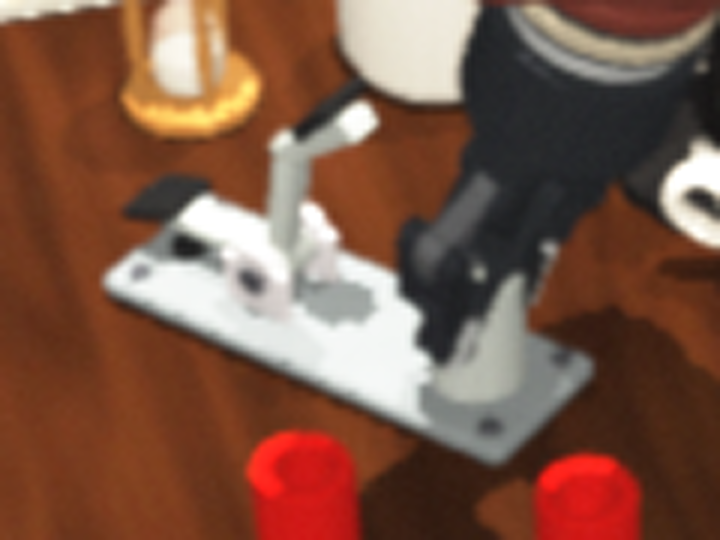

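The bushing is seated: top at 0.060, force has turned to an upward push. I release and back off along the tool axis.

```bash
python3 -m inch '0 0 0 0 0 0 0;0 0 0 0 0 0 0;0 0 0 0 0 0 0;0 0 0 0 0 0 0;0 -0.003 -0.01 0 0 0 0;0 -0.007 -0.02 0 0 0 0;0 -0.01 -0.03 0 0 0 0;0 -0.01 -0.035 0 0 0 0;0 -0.01 -0.035 0 0 0 0;0 0 0 0 0 0 0'
python3 - <<'E'
from h import *
f=grab_frame('wrist');cv2.imwrite('pics/w13.png',f)
b=grab_frame('scene')[190:280,215:335]
cv2.imwrite('pics/sc13.png',cv2.resize(b,(720,540),interpolation=2))
go((.5,-.03,.15),-.128,.35)
E
```

```text
time: 13.65
tool_pos: [0.619, 0.0053, 0.1786]
tool_rot: [-0.173, 0.983, -0.062, 0.019]
contact_force: [1.4, 0.4, 0.9]
gripper_width: 0.998
t 13.75 pos [0.6158 0.006  0.1717] F [-0.6 -0.5 -0.7] w 1.001
shift [-0.1104  0.0547  0.0024] len 0.123
turn [ 0.0009 -0.0059  0.002 ]
shift after turn [-0.1103  0.0549  0.003 ]
```

View pics/sc13.png

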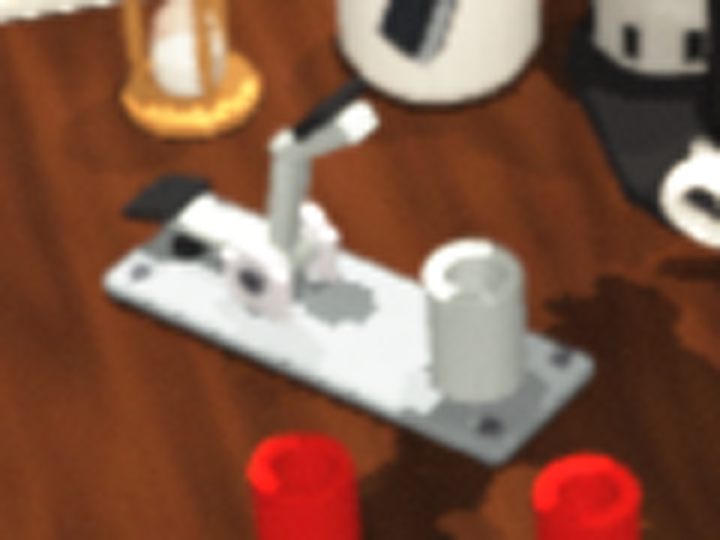

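View pics/w13.png

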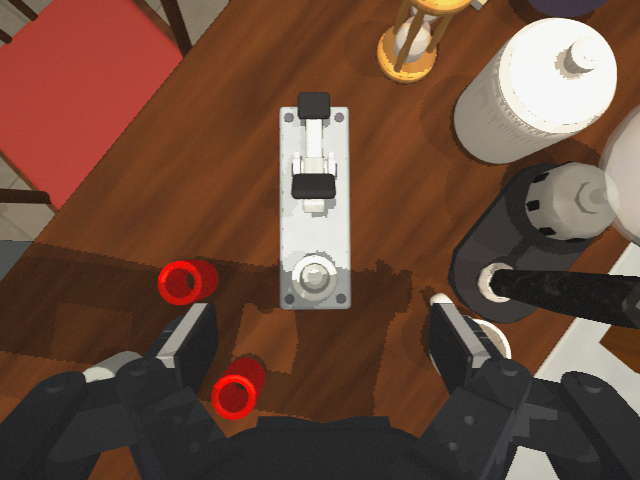

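The wide bushing stands seated around the pin and the catch is still open. Next, the tight bushing.

```bash
python3 -m inch '-0.03 0.01 0 0 0 0 0;-0.03 0.01 0 0 0 0 0;-0.03 0.01 0 0 0 0 0;-0.03 0.01 0 0 0 0 0;-0.03 0.01 0 0 0 0 0;-0.02 0.008 0 0 0 0 0;0 0 0 0 0 0 0;0 0 0 0 0 0 0'
python3 - <<'E'
from h import *
go((.4388,-.047,.11),-.128,.35)
import pickle
i=camera_info('wrist');f=grab_frame('wrist');cv2.imwrite('pics/w14.png',f);pickle.dump(i,open('w14.pkl','wb'))
E
```

```text
time: 14.42
tool_pos: [0.4373, -0.0255, 0.1466]
tool_rot: [-0.174, 0.983, -0.064, 0.01]
contact_force: [0.7, 0.0, -0.8]
gripper_width: 0.999
t 14.42 pos [ 0.4373 -0.0255  0.1466] F [ 0.7  0.  -0.8] w 0.999
shift [0.0044 0.0325 0.0271] len 0.043
turn [-0.0007  0.0014 -0.0019]
shift after turn [0.0043 0.0324 0.0271]
```

View pics/w14.png

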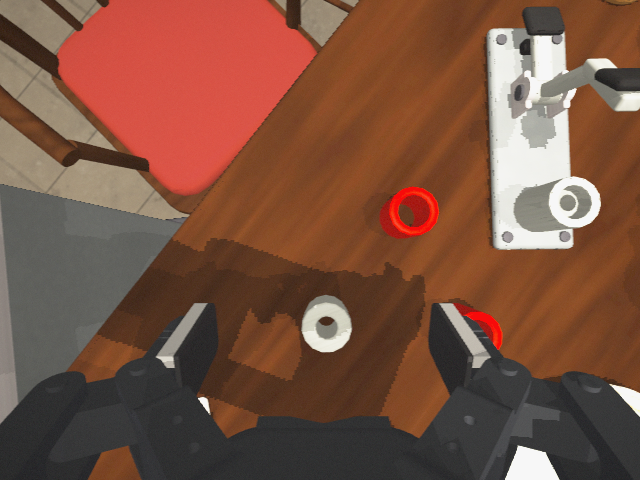

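```bash
python3 - <<'E'
from h import *
import pickle
i=pickle.load(open('w14.pkl','rb'))
p=plane(i,(326.5,325.5),.048);print(p)
go((p[0]+.0008,p[1]+.0065,.017),-.128,.35)
E
```

```text
[ 0.43575482 -0.05309476  0.048     ]
t 14.47 pos [ 0.4382 -0.0256  0.1473] F [0.8 0.7 0.4] w 1.002
shift [0.0012 0.0645 0.1151] len 0.132
turn [-0.0005  0.0006 -0.001 ]
shift after turn [0.001  0.0645 0.1152]
```

```bash
python3 -m inch '0.001 0.02 -0.007 0 0 0 0;0 0.0111 0.0305 0 0 0 0;0 0.0111 0.0305 0 0 0 0;0 0.0111 0.0305 0 0 0 0;0 0 0 0 0 0 0;0 0 0 0 0 0 0'
python3 - <<'E'
from h import *
go((.4366,-.0466,.017),-.128,.35)
f=grab_frame('wrist');cv2.imwrite('pics/w15.png',f)
E
```

```text
time: 14.97
tool_pos: [0.436, -0.0458, 0.049]
tool_rot: [-0.175, 0.982, -0.063, 0.009]
contact_force: [-0.7, 0.6, -0.4]
gripper_width: 1.0
t 14.97 pos [ 0.436  -0.0458  0.049 ] F [-0.7  0.6 -0.4] w 1.0
shift [0.0009 0.0117 0.0298] len 0.032
turn [-0.0022  0.0048 -0.0012]
shift after turn [0.0007 0.0117 0.0298]
```

View pics/w15.png

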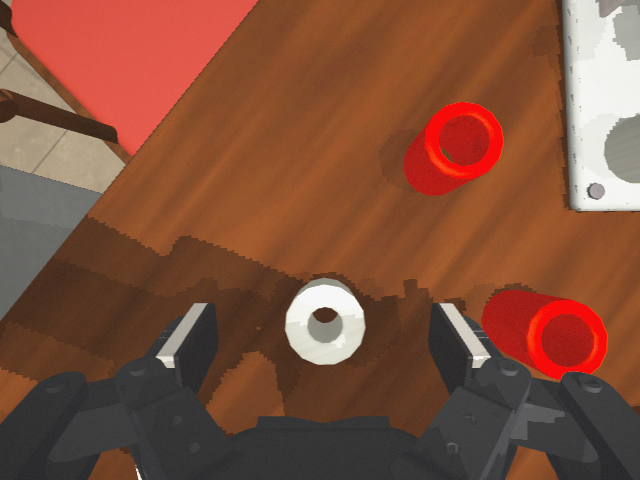

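The tight bushing (325,322) is centred between the jaws, and the red one at right is clear of the finger. I lower and grip.

```bash
python3 -m inch '0 0.0056 0.015 0 0 0 0;0 0.0056 0.015 0 0 0 0;0 0 0 0 0 0 0;0 0 0 0 0 0 1;0 0 0 0 0 0 1;0 0 0 0 0 0 1;0 0 0 0 0 0 1;0 0 0 0 0 0 1;0 0 0 0 0 0 1;0 0 0 0 0 0 1'
python3 -m inch '0 -0.0034 -0.0094 0 0 0 1;0 -0.0034 -0.0094 0 0 0 1;0 -0.01 -0.028 0 0 0 1;0 -0.01 -0.028 0 0 0 1;0 -0.008 -0.022 0 0 0 1;0 0 0 0 0 0 1;0 0 0 0 0 0 1'
python3 - <<'E'
from h import *
import pickle
i=camera_info('wrist');f=grab_frame('wrist');cv2.imwrite('pics/w16.png',f);pickle.dump(i,open('w16.pkl','wb'))
go((.6240,-.205,.1),-.128,.35)
E
```

```text
time: 15.85
tool_pos: [0.4381, -0.0475, 0.02]
tool_rot: [-0.174, 0.983, -0.063, 0.012]
contact_force: [-1.1, -0.4, 6.4]
gripper_width: 0.403
time: 16.43
tool_pos: [0.4378, -0.0482, 0.1233]
tool_rot: [-0.173, 0.983, -0.063, 0.013]
contact_force: [0.2, 0.0, -2.1]
gripper_width: 0.407
t 16.48 pos [ 0.4367 -0.0476  0.1215] F [-0.3  0.2 -2.2] w 0.409
shift [ 0.2058  0.1317 -0.0249] len 0.246
turn [ 0.0008 -0.0007  0.0003]
shift after turn [ 0.2059  0.1316 -0.0251]
```

View pics/w16.png

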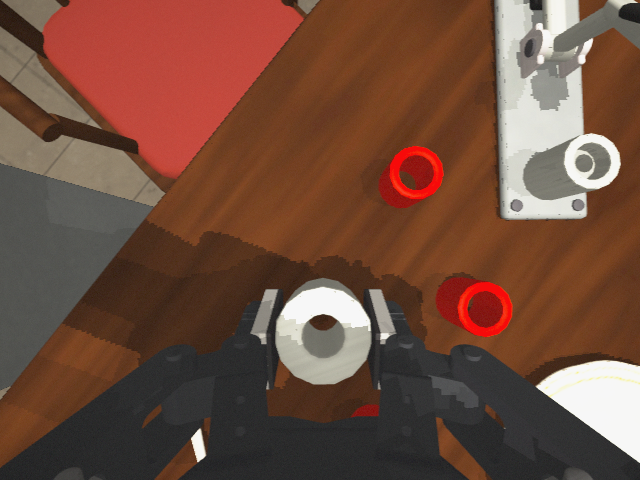

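The tight bushing is held upright (ring at (323,331)). I carry it over the plate.

```bash
python3 -c "
from h import *
go((.6245,-.2085,.12),-.128,.35)"
```

```text
t 16.48 pos [ 0.4367 -0.0476  0.1215] F [-0.3  0.2 -2.2] w 0.409
shift [ 0.2068  0.128  -0.0448] len 0.247
turn [ 0.0008 -0.0007  0.0003]
shift after turn [ 0.2068  0.1279 -0.0451]
```

```bash
python3 -m inch '0.0258 0.016 -0.0056 0 0 0 1;0.0258 0.016 -0.0056 0 0 0 1;0.0258 0.016 -0.0056 0 0 0 1;0.0258 0.016 -0.0056 0 0 0 1;0.0258 0.016 -0.0056 0 0 0 1;0.0258 0.016 -0.0056 0 0 0 1;0.0258 0.016 -0.0056 0 0 0 1;0.0258 0.016 -0.0056 0 0 0 1;0 0 0 0 0 0 1;0 0 0 0 0 0 1'
python3 - <<'E'
from h import *
f=grab_frame('wrist');cv2.imwrite('pics/w17.png',f)
f=grab_frame('side')[180:370,220:420];cv2.imwrite('pics/s17.png',cv2.resize(f,None,fx=3.5,fy=3,interpolation=2))
go((.6245,-.2085,.028),-.128,.35)
E
```

```text
time: 17.32
tool_pos: [0.6235, -0.2084, 0.1163]
tool_rot: [-0.175, 0.982, -0.064, 0.009]
contact_force: [-0.4, 0.8, -1.5]
gripper_width: 0.404
t 17.42 pos [ 0.6227 -0.2073  0.1173] F [ 1.2  0.1 -1.5] w 0.399
shift [0.0023 0.0317 0.0835] len 0.089
turn [-0.0018  0.0037 -0.0011]
shift after turn [0.0019 0.0315 0.0836]
```

View pics/w17.png

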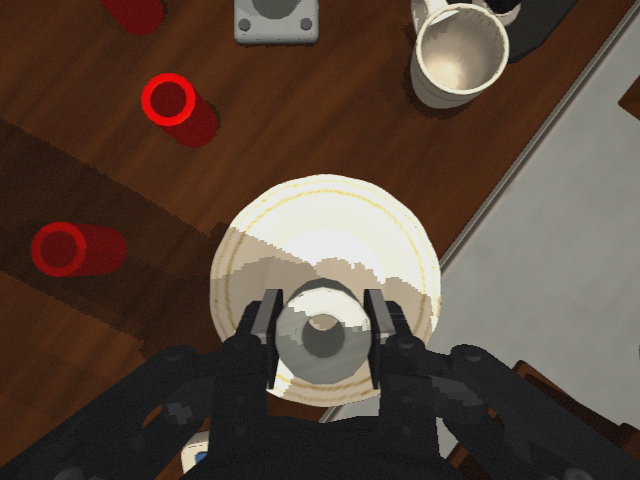

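View pics/s17.png

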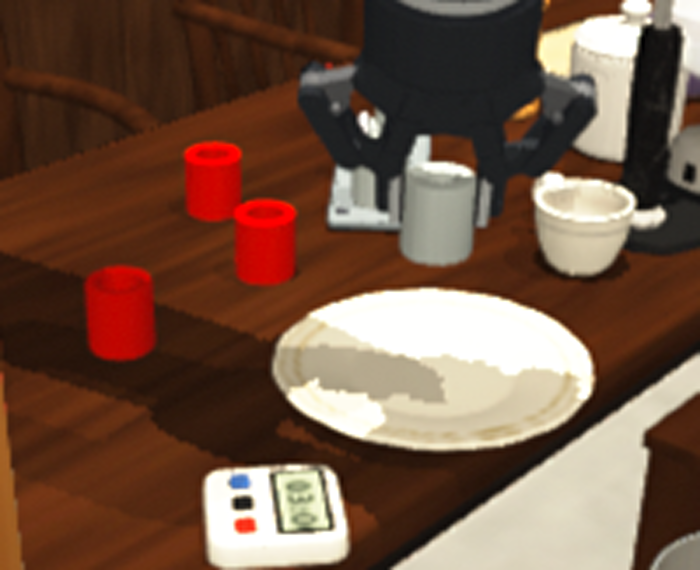

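```bash
python3 -m inch '0.0015 0.0093 0.0258 0 0 0 1;0 0.0093 0.0258 0 0 0 1;0 0.0085 0.0232 0 0 0 1;0 0.0017 0.0047 0 0 0 1;0 0 0 0 0 0 1;0 0 0 0 0 0 1'; python3 -m inch '0 0.0007 0.0019 0 0 0 1;0 0 0 0 0 0 1;0 0 0 0 0 0 1'
```

```text
time: 17.92
tool_pos: [0.6256, -0.2079, 0.0357]
tool_rot: [-0.174, 0.983, -0.063, 0.011]
contact_force: [0.2, -0.7, 0.6]
gripper_width: 0.403
time: 18.17
tool_pos: [0.6266, -0.2089, 0.0346]
tool_rot: [-0.173, 0.983, -0.063, 0.012]
contact_force: [0.3, -0.1, -1.3]
gripper_width: 0.398
```

```bash
python3 -m inch '0 0.0014 0.0038 0 0 0 1;0 0 0 0 0 0 1;0 0 0 0 0 0 1'; python3 -m inch '0 0.0007 0.0019 0 0 0 1;0 0 0 0 0 0 1;0 0 0 0 0 0 1'
```

```text
time: 18.42
tool_pos: [0.6256, -0.2083, 0.0286]
tool_rot: [-0.174, 0.983, -0.063, 0.011]
contact_force: [0.9, -1.0, -1.8]
gripper_width: 0.403
time: 18.67
tool_pos: [0.6258, -0.2084, 0.0283]
tool_rot: [-0.174, 0.983, -0.063, 0.011]
contact_force: [-4.2, 0.8, 6.1]
gripper_width: 0.403
```

Contact with the plate, about 8 N. I release, back off and look.

```bash
python3 -m inch '0 0 0 0 0 0 0;0 0 0 0 0 0 0;0 0 0 0 0 0 0;0 0 0 0 0 0 0;0 -0.003 -0.01 0 0 0 0;0 -0.007 -0.02 0 0 0 0;0 -0.01 -0.03 0 0 0 0;0 -0.012 -0.035 0 0 0 0;0 -0.012 -0.035 0 0 0 0;0 0 0 0 0 0 0'
python3 - <<'E'
from h import *
f=grab_frame('wrist');cv2.imwrite('pics/w18.png',f)
f=grab_frame('side')[180:370,220:420];cv2.imwrite('pics/s18.png',cv2.resize(f,None,fx=3.5,fy=3,interpolation=2))
P=np.array([.6155,.0115,0]);yd=np.array([.127,.992,0])
for th in (0,-.3): go(P+yd*.075+[0,0,.17],-.128,th)
E
```

```text
time: 19.5
tool_pos: [0.6296, -0.214, 0.1751]
tool_rot: [-0.17, 0.983, -0.062, 0.018]
contact_force: [0.8, -0.1, 1.2]
gripper_width: 1.002
t 19.6 pos [ 0.6268 -0.2126  0.1679] F [-1.2  0.5 -0.5] w 1.001
shift [-0.0399 -0.279   0.0985] len 0.298
turn [-0.3472 -0.0058  0.001 ]
shift after turn [-0.0399 -0.2958 -0.0021]
t 19.6 pos [ 0.6268 -0.2126  0.1679] F [-1.2  0.5 -0.5] w 1.001
shift [-0.0399 -0.279   0.0985] len 0.298
turn [-6.472e-01 -6.000e-03  1.000e-04]
shift after turn [-0.0399 -0.282  -0.0894]
```

View pics/w18.png

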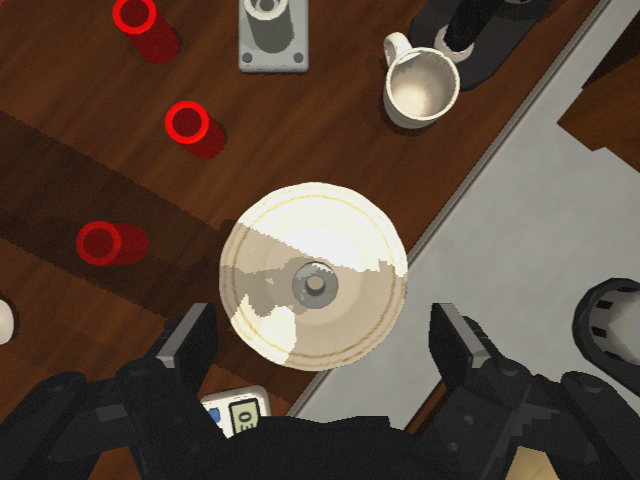

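View pics/s18.png

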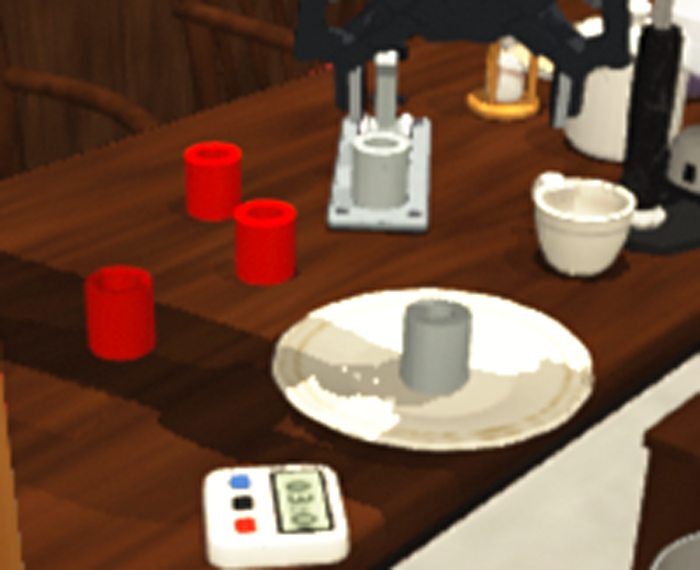

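Both bushings are sorted: the tight one is upright in the middle of the plate, the wide one is on the pin, and nothing else has moved. To close the catch I lean the tool the other way with closed fingers.

```bash
python3 -m inch '0 -0.007 -0.02 0 0 0 0.5;0 -0.007 -0.02 0 0 0 1;0 0 0 -0.12 0 0 1;0 0 0 -0.12 0 0 1;0 0 0 -0.12 0 0 1;0 0 0 -0.12 0 0 1;0 0 0 -0.12 0 0 1;0 0 0 -0.12 0 0 1;0 0 0 -0.02 0 0 1;0 0 0 0 0 0 1'
cat >> h.py <<'E'
def st(x,y,z): # stand -> world
    return np.array([.6155,.0115,0])+np.array([.127,.992,0])*y+np.array([.992,-.127,0])*x+np.array([0,0,z])
E
python3 - <<'E'
from h import *
go(st(0,.080,.175),-.128,-.4)
E
```

```text
time: 20.43
tool_pos: [0.6243, -0.21, 0.2035]
tool_rot: [0.192, 0.979, -0.061, -0.014]
contact_force: [-0.0, -0.2, -0.4]
gripper_width: 0.002
t 20.43 pos [ 0.6243 -0.21    0.2035] F [-0.  -0.2 -0.4] w 0.002
shift [-0.0361 -0.2874 -0.0864] len 0.302
turn [-0.0124  0.0034  0.0044]
shift after turn [-0.0371 -0.2861 -0.09  ]
```

```bash
python3 -m inch '-0.0045 -0.0359 -0.0111 0 0 0 1;-0.0045 -0.0359 -0.0111 0 0 0 1;-0.0045 -0.0359 -0.0111 0 0 0 1;-0.0045 -0.0359 -0.0111 0 0 0 1;-0.0046 -0.0359 -0.0111 0 0 0 1;-0.0046 -0.0359 -0.0111 0 0 0 1;-0.0046 -0.0359 -0.011 0 0 0 1;-0.0046 -0.0359 -0.011 -0.01 0 0 1;0 0 0 0 0 0 1;0 0 0 0 0 0 1'
python3 - <<'E'
from h import *
f=grab_frame('wrist');cv2.imwrite('pics/w19.png',f)
b=grab_frame('scene')[150:280,195:355];cv2.imwrite('pics/sc19.png',cv2.resize(b,(738,600),interpolation=2))
go(st(0,.072,.126),-.128,-.4)
E
```

```text
time: 21.27
tool_pos: [0.6273, 0.09, 0.1782]
tool_rot: [0.198, 0.978, -0.062, -0.014]
contact_force: [0.0, 0.1, -0.5]
gripper_width: 0.0
t 21.37 pos [0.6275 0.088  0.1789] F [-0.7  0.5 -0.6] w -0.0
shift [-0.0021 -0.0156  0.0508] len 0.053
turn [-0.0005  0.0015 -0.001 ]
shift after turn [-0.0022 -0.0156  0.0508]
```

View pics/w19.png

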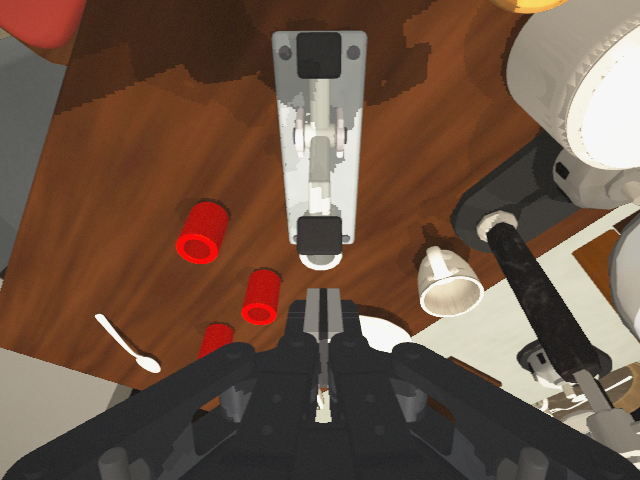

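View pics/sc19.png

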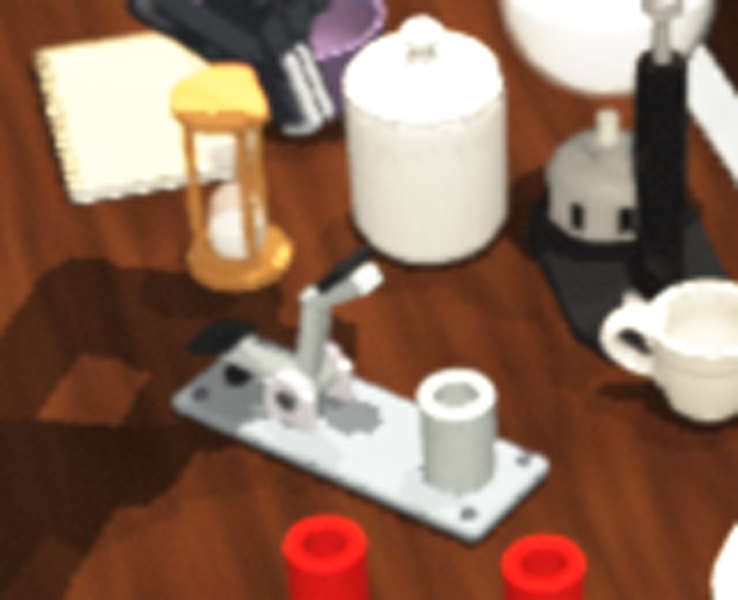

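The nose pad (319,235) lines up with the closed fingertips (323). I approach above the pad, then press along its circle.

```bash
python3 -m inch '-0.001 -0.0052 0.017 0 0 0 1;-0.001 -0.0052 0.017 0 0 0 1;0 -0.0052 0.0168 0 0 0 1;0 0 0 0 0 0 1;0 0 0 0 0 0 1'
python3 - <<'E'
from h import *
f=grab_frame('wrist');cv2.imwrite('pics/w20.png',f)
b=grab_frame('scene')[150:280,195:355];cv2.imwrite('pics/sc20.png',cv2.resize(b,(738,600),interpolation=2))
for y,z in ((.064,.112),(.051,.104),(.039,.096),(.030,.089)): go(st(0,y,z))
E
```

```text
time: 21.78
tool_pos: [0.624, 0.0822, 0.1254]
tool_rot: [0.198, 0.978, -0.064, -0.014]
contact_force: [-0.3, 0.6, 0.1]
gripper_width: 0.006
t 21.88 pos [0.6255 0.0832 0.1277] F [0.5 0.4 0.5] w 0.0
shift [-0.0009  0.0016  0.0178] len 0.018
t 21.88 pos [0.6255 0.0832 0.1277] F [0.5 0.4 0.5] w 0.0
shift [-0.0008  0.0105  0.0302] len 0.032
t 21.88 pos [0.6255 0.0832 0.1277] F [0.5 0.4 0.5] w 0.0
shift [-0.0008  0.0185  0.0422] len 0.046
t 21.88 pos [0.6255 0.0832 0.1277] F [0.5 0.4 0.5] w 0.0
shift [-0.0008  0.024   0.0522] len 0.057
```

View pics/w20.png

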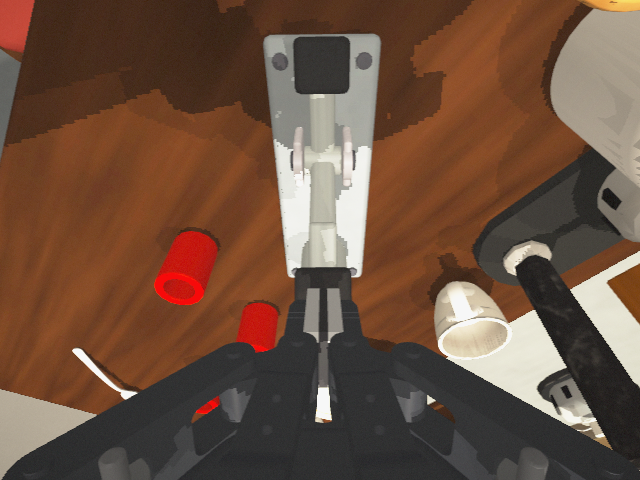

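View pics/sc20.png

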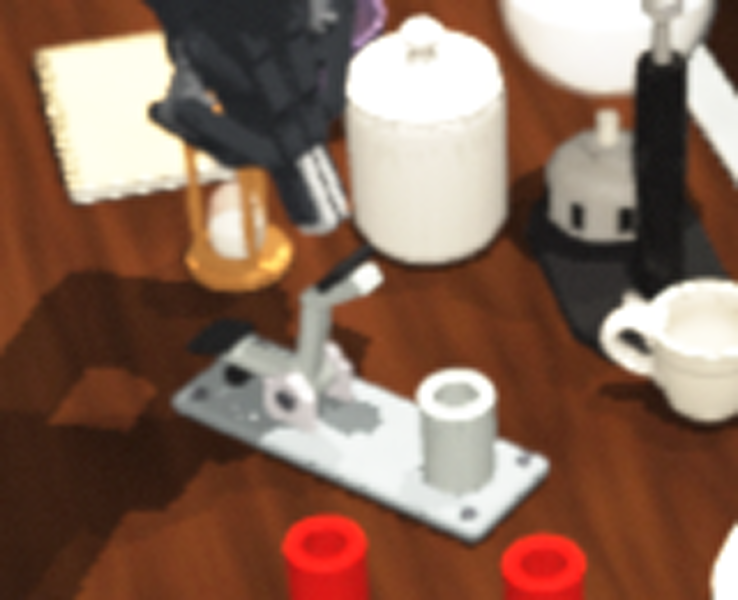

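```bash
python3 -m inch '-0.0008 0.0008 0.006 0 0 0 1;0 0.0008 0.006 0 0 0 1;0 0 0.005 0 0 0 1;0 0 0 0 0 0 1;0 0 0 0 0 0 1'; python3 -m inch '0 0.003 0.004 0 0 0 1;0 0.003 0.004 0 0 0 1;0 0.003 0.004 0 0 0 1;0 0 0 0 0 0 1'
python3 - <<'E'
from h import *
b=grab_frame('scene')[150:280,195:355];cv2.imwrite('pics/sc21.png',cv2.resize(b,(738,600),interpolation=2))
for y,z in ((.039,.096),(.030,.089)): go(st(0,y,z))
E
```

```text
time: 22.3
tool_pos: [0.6229, 0.0766, 0.1111]
tool_rot: [0.198, 0.978, -0.063, -0.013]
contact_force: [0.2, 2.0, -0.6]
gripper_width: -0.007
time: 22.63
tool_pos: [0.6209, 0.0624, 0.1031]
tool_rot: [0.199, 0.978, -0.063, -0.013]
contact_force: [0.2, -0.1, 1.6]
gripper_width: -0.004
t 22.68 pos [0.621  0.0628 0.1032] F [0.3 0.1 2.2] w 0.003
shift [0.0011 0.0087 0.0116] len 0.015
t 22.68 pos [0.621  0.0628 0.1032] F [0.3 0.1 2.2] w 0.003
shift [0.0011 0.0143 0.0215] len 0.026
```

View pics/sc21.png

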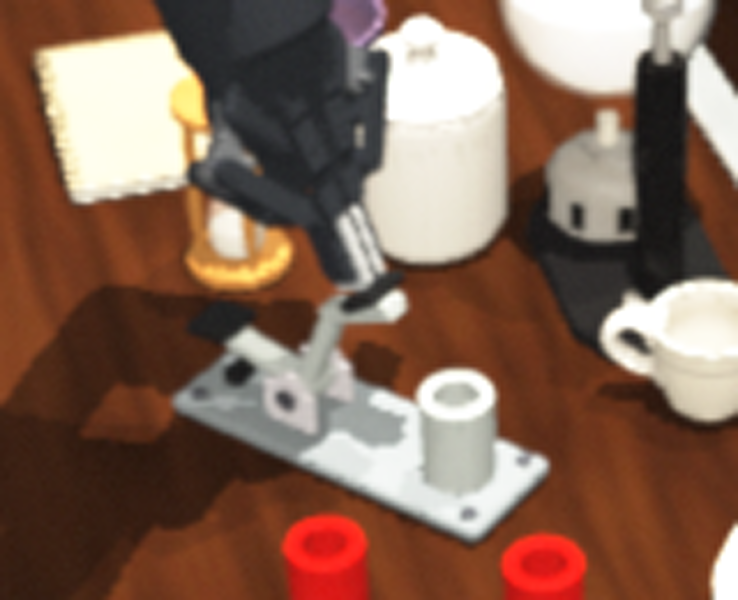

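The catch follows the fingertips on the nose pad, so I continue past the centre.

```bash
python3 -m inch '0 0.003 0.004 0 0 0 1;0 0.003 0.004 0 0 0 1;0 0.003 0.004 0 0 0 1;0 0.003 0.005 0 0 0 1;0 0.002 0.005 0 0 0 1;0 0 0 0 0 0 1;0 0 0 0 0 0 1'
python3 - <<'E'
from h import *
b=grab_frame('scene')[150:280,195:355];cv2.imwrite('pics/sc22.png',cv2.resize(b,(738,600),interpolation=2))
for y,z in ((.039,.096),(.030,.089)): go(st(0,y,z))
E
```

```text
time: 23.27
tool_pos: [0.618, 0.0418, 0.0882]
tool_rot: [0.198, 0.978, -0.063, -0.013]
contact_force: [0.2, -0.5, -0.7]
gripper_width: 0.001
t 23.32 pos [0.6183 0.042  0.0886] F [0.1 0.7 1. ] w 0.001
shift [ 0.0011 -0.0048 -0.0101] len 0.011
t 23.32 pos [0.6183 0.042  0.0886] F [0.1 0.7 1. ] w 0.001
shift [ 0.0011  0.0007 -0.0001] len 0.001
```

View pics/sc22.png

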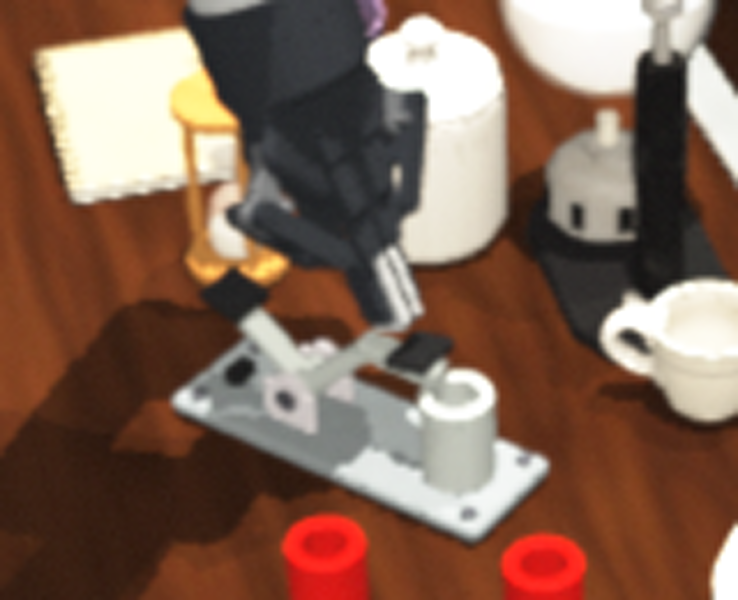

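The catch has snapped shut over the bushing and the fingertips are off the pad. I retreat and make final checks.

```bash
python3 -m inch '0 0.008 -0.018 0 0 0 1;0 0.012 -0.028 0 0 0 1;0 0.015 -0.036 0 0 0 1;0 0.015 -0.036 0 0 0 1;0 0.03 -0.015 0 0 0 1;0 0.03 0 0 0 0 1;0 0.03 0 0 0 0 1;0 0 0 0 0 0 1;0 0 0 0 0 0 1'
python3 - <<'E'
from h import *
f=grab_frame('wrist');cv2.imwrite('pics/w23.png',f)
b=grab_frame('scene')[150:360,190:420];cv2.imwrite('pics/sc23.png',cv2.resize(b,None,fx=3,fy=2.8,interpolation=2))
f=grab_frame('side')[180:370,220:420];cv2.imwrite('pics/s23.png',cv2.resize(f,None,fx=3.5,fy=3,interpolation=2))
E
```

```text
time: 24.07
tool_pos: [0.6089, -0.0351, 0.2673]
tool_rot: [0.198, 0.978, -0.064, -0.012]
contact_force: [0.3, 0.8, 0.3]
gripper_width: 0.004
```

View pics/w23.png

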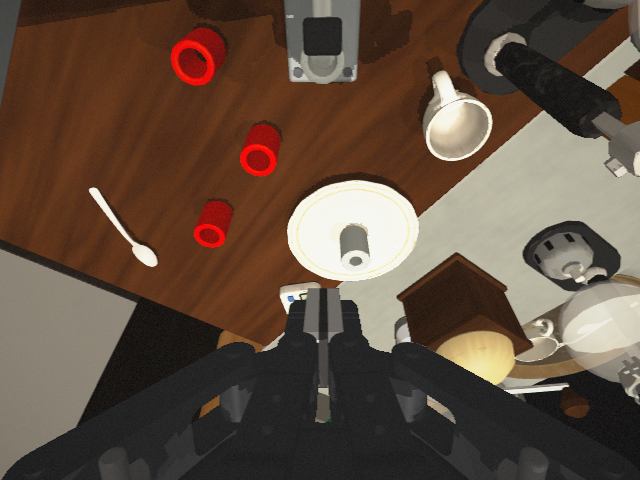

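View pics/sc23.png

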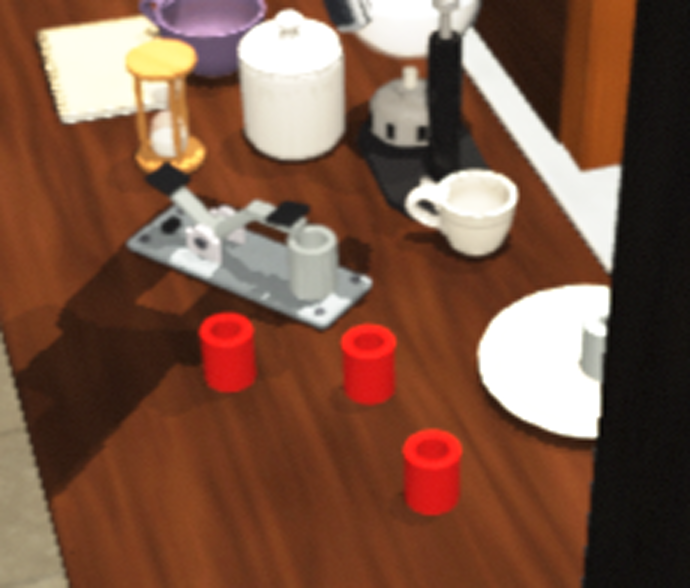

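View pics/s23.png

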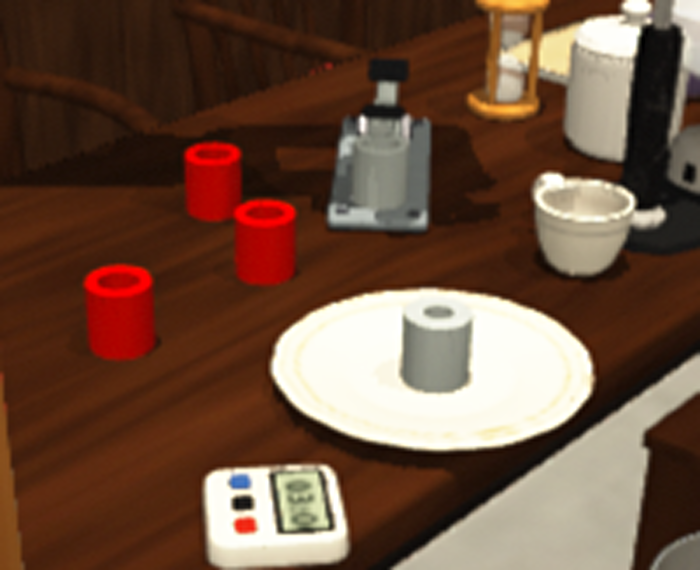

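Catch pads are at the same side-view pixels as when shut at the start (nose (330,217), tail (331,203)), and the bystanders are unmoved. I hand in the job.

```bash
python3 -c "
from plant import *
print(job_done())"
```

```text
the job is handed in; nothing more can be done
None
```

The job is done and handed in after about 24 s of the allowed 72 s, in the order asked:

1. **Catch opened:** I pressed the tail pad with closed fingers until the catch snapped open.
2. **Wide bushing on the pin:** I aligned it by looking down its bore. It slid down without jamming, and its top measured 60 mm above the counter, so it sits fully on the base.
3. **Tight bushing on the plate:** it stands upright in the middle of the plate.
4. **Catch shut:** I pushed the nose pad along its circle past the centre, and it snapped shut over the bushing.

**Last checks:**
- Both catch pads are at the same side-view pixels as when the catch was shut at the start.
- The plate, kitchen timer, small cup, sand timer and red look-alikes look unmoved in the pictures.
- The arm is clear of everything and reads no contact force. The highest force I read was about 8 N, when setting the tight bushing down.

**One disagreement:** early position estimates from the wrist camera and the fixed cameras differed by 2–4 mm. I settled this at the pin with the view through the bore, which needed a 2.5 mm sideways correction before lowering. No check failed.

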